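# Weigh out and stack the draughts tubs, then ring

### The arm

A 6-joint arm with a two-finger parallel gripper is mounted at the origin on the work surface. World frame = base frame: x ahead of the robot, y to its left, z up, the work surface at z = 0. Lengths are in m, angles in degrees, forces in N, time in s.
With the tool pointing down it reaches from about 0.3 to 0.75 m from the base axis. Payload 8.5 kg.
Tool frame: the origin (TCP) lies between the finger pads; the fingertips stand ctrl.finger_overhang ahead of it and the grasp point (between the pads) lies 11 mm behind it (ctrl.finger_overhang is the distance from the TCP to the fingertips, in m); z points along the fingers, y is the line along which they close (so a half turn about z gives the same grasp; the last joint's range is limited). The gripper opens to 85 mm and grips with 20 to 120 N. Pads are 22 mm wide; open, the fingers measure 114 mm over their backs; the gripper's body (76 mm by 85 mm) begins 54 mm behind the grasp point. The pads swing forward as they close: fully open they stand 13 mm farther back than shut.
Start: joints at [-77.08, 21.807, 74.336, -0, 83.858, -12.336], TCP at [0.235, -0.497, 0.239] pointing down, gripper open.
Joint ranges: [-178.18, 178.18], [-50.72, 133.34], [12.68, 142.11], [-81.47, 261.47], [9.98, 163.14], [-165.26, 165.26]. Speed limits (degrees/s): [136.94, 136.94, 180, 180, 180, 180].

### API

Orientations are given as a 3x3 rotation matrix whose columns are the frame's x, y, z axes.
In Python, from bench import status, optics, ctrl gives the robot as it stands.
- The arm moves only by the tool play_rows, never from a script. Its argument "rows" is a list that holds one entry, the list of rows, each a list of 5 numbers: the closure, from -1 (fully open) to 1 (shut), then the shift along the tool's x, y, z in units of 120 mm (1.0 is 120 mm), then the turn about the tool's z in units of 2 pi rad (1.0 is 2 pi rad). A call has 1 to 5 rows; each row is the pose to reach, as a shift and turn from the pose commanded when the call began, along the tool's axes at that moment, turning the shorter way round; what a row does not reach only later rows make up. A row lasts 1/8 s, in which the tool goes at most 62.5 mm and 10.7 degrees, less where a joint would pass 70% of its speed; a pose out of reach is approached as far as the arm can. A call with a number of a shift or a turn outside -1 to 1 is refused whole. A call with a gripper value outside its range is refused whole. The fingers move at their own pace and stop on an object; "grip_force" is the grip in N (left out, the last holds). Time passes only in rows, so rows that repeat a pose let the fingers close. It gives the time, the measured TCP pose, the force, the opening and the grip force at its end, in the units of the state.
- status.sense(): the state, without advancing time (a new reading comes with each control period).
- optics.grab_frame(name): name is "side" or "top" or "wrist"; returns the picture (480x640x3 uint8, red, green, blue); there is no depth.
- optics.calibration(name): a dict with "intrinsics" (3x3 intrinsics, pixels), "R" (3x3) and "t" (3): a world point X has camera coordinates R X + t. Camera axes: x right, y down, z forward; pixel columns grow to the right and rows downward; lengths in m; the calibration is good to about 2 mm. A picture is of the moment at which its call begins: read the wrist's pose just before it. calibration takes no time and is no camera call; for the wrist camera it gives the pose at the moment of the call.
- ctrl.finish_job(): hands the job in; it is judged then, once.
The state is a dict: "time": time; "q": joint angles; "qvel": joint speeds; "joint_efforts": joint torques, N m; "position": TCP position; "ee_rot": TCP orientation; "force": force on the tool from outside, world axes, zero at the start; "torque": the same for the moment, N m; "finger_gap": finger opening in m; "grip_force": force on a finger pad.
Only numpy, scipy, OpenCV 4.12 (cv2) and the standard library are available. Lean on these libraries where they do the work, as an engineer would, in place of code of your own. Each camera call takes 0.05 s, during which the arm holds its last target. There are 200 camera calls.

### The job

The draughts tubs lying on the ledge look alike but some are full and some are empty, which you can only feel by their weight. Lay the full ones side by side in the seats of the wooden rack, one tub to a seat, and saddle every empty one on top in the dip between two full ones, all of them in line with the seats and centred over the rack; when the pile is finished press the bell's plunger right down to its stop to call the attendant, and let go. Leave the dice cup, chess box, bowl of caps and stack of draughts where they are.

Things in the scene. Friction and masses are not known exactly. Their poses are not given: they have to be found in the camera images.
- tub_a: one of up to six draughts tubs (absent ones read None): closed plastic drum with flat ends and black rubber rims lying on its side, 56 mm diameter, 62 mm long; origin at the drum's centre, own x along the drum's axis. All look alike; a full one weighs 0.36 to 0.46 kg, an empty one 0.07 to 0.10 kg, and the name does not tell which. 3 or 4 full and 1 or 2 empty tubs are present
- tub_b: one of up to six draughts tubs (absent ones read None): closed plastic drum with flat ends and black rubber rims lying on its side, 56 mm diameter, 62 mm long; origin at the drum's centre, own x along the drum's axis. All look alike; a full one weighs 0.36 to 0.46 kg, an empty one 0.07 to 0.10 kg, and the name does not tell which. 3 or 4 full and 1 or 2 empty tubs are present
- tub_c: one of up to six draughts tubs (absent ones read None): closed plastic drum with flat ends and black rubber rims lying on its side, 56 mm diameter, 62 mm long; origin at the drum's centre, own x along the drum's axis. All look alike; a full one weighs 0.36 to 0.46 kg, an empty one 0.07 to 0.10 kg, and the name does not tell which. 3 or 4 full and 1 or 2 empty tubs are present
- tub_d: one of up to six draughts tubs (absent ones read None): closed plastic drum with flat ends and black rubber rims lying on its side, 56 mm diameter, 62 mm long; origin at the drum's centre, own x along the drum's axis. All look alike; a full one weighs 0.36 to 0.46 kg, an empty one 0.07 to 0.10 kg, and the name does not tell which. 3 or 4 full and 1 or 2 empty tubs are present
- tub_e: one of up to six draughts tubs (absent ones read None): closed plastic drum with flat ends and black rubber rims lying on its side, 56 mm diameter, 62 mm long; origin at the drum's centre, own x along the drum's axis. All look alike; a full one weighs 0.36 to 0.46 kg, an empty one 0.07 to 0.10 kg, and the name does not tell which. 3 or 4 full and 1 or 2 empty tubs are present
- tub_f: one of up to six draughts tubs (absent ones read None): closed plastic drum with flat ends and black rubber rims lying on its side, 56 mm diameter, 62 mm long; origin at the drum's centre, own x along the drum's axis. All look alike; a full one weighs 0.36 to 0.46 kg, an empty one 0.07 to 0.10 kg, and the name does not tell which. 3 or 4 full and 1 or 2 empty tubs are present
- rack: fixed wooden rack; origin at the centre of its underside. Board 50 (x) by 270 (y) by 12 mm high with five battens along x, 20 wide, 10 high, 60 mm apart. Between them four seats at y = -90, -30, 30, 90 mm: a tub lies there along x on the battens' edges, its centre 41.5 mm up, its ends 6 mm past the board. A tub saddled on two neighbours has its centre 89 mm up
- kerb: fixed low yellow kerb, 18 mm high and 25 mm wide, round the playing surface on which tubs, rack and bell stand; it encloses 310 mm (x) by 760 mm (y); origin on the ledge at the centre of the enclosed surface
- bell: freestanding steel desk bell, 0.6 kg, dome 76 mm across and 42 mm high; origin at the centre of its underside, z up
- bell_top (a point): top of the bell's press plunger, a steel button 22 mm across, 60 mm above the ledge when up
- plunger (a joint): travel of the bell's plunger (m): 0 up, 0.008 down at its stop; it takes about 5 N to reach the stop and springs back
- dice_cup: bystander: black plastic dice cup, upright, 76 mm across, 95 mm high; origin at the centre of its underside
- chess_box: bystander: closed plastic chess box with sliding latch, 140 x 240 x 45 mm; origin at the centre of its underside
- cap_bowl: bystander: ceramic bowl of bottle caps, 132 mm across, 50 mm high; origin at the centre of its underside
- draughts: bystander: stack of three wooden draughts, 44 mm across, 34 mm high; origin at the centre of its underside
Not all that is in view belongs to the job. Leave any turquoise or yellow look-alike of the tub_d alone.

How it is judged:
By the outcome, as a careful person would: the job done as asked, in the order asked, and still so for the second after the job is handed in, with the robot touching nothing.
Of tub_a, tub_b, tub_c, tub_d, tub_e, tub_f only 5 to 6 are there at a start; the rules pass over those that are not, and their reading is None.
At some moment in a run one of bell may be knocked a few centimetres aside while the robot is not near it.
Once in a run the grip may slacken for a moment while it holds something.
It also fails if it takes over 208 s, if anything falls off the work surface, if the arm or the gripper's body presses on something with over 40 N, if the wrist force passes 120 N, or if a joint passes its speed limit or range.

## Working session

There is one attempt and no reset: what is moved stays moved. The work goes in short steps, Python scripts to look and compute and a tool call to move; the robot and the scene stay as the last step left them, time stands still between calls to the robot, and variables do not carry over. Pictures are saved under pics/ and viewed, at most 14 in all, crops included, and the job is handed in when it is done.

Besides the shell and the picture viewer there is one more tool, called after "Emit:" as name([rows], argument=value, ...), one row to a line, values as JSON. play_rows: Moves the arm, as the interface text tells. Its arguments: {"type":"object","properties":{"rows":{"type":"array","items":{"type":"array","items":{"type":"array","items":{"type":"number","minimum":-1,"maximum":1}}}},"grip_force":{"type":"number"}},"required":["rows"]}

```bash
ls; mkdir -p pics; python3 - <<'E'
from bench import status,optics,ctrl
import cv2
s=status.sense();print(s, ctrl.finger_overhang)
for n in("side","top"):
    cv2.imwrite(f"pics/{n}0.png",cv2.cvtColor(optics.grab_frame(n),cv2.COLOR_RGB2BGR))
    print(n,optics.calibration(n))
E
```

```text
pics
{'time': 0.0, 'q': array([-7.70815970e+01,  2.18412644e+01,  7.43853578e+01, -6.45458714e-05,
        8.38576672e+01, -1.23359949e+01]), 'qvel': array([-0.04113163,  0.04001611,  0.01075115,  0.0391276 , -0.00781406,
       -0.09687261]), 'joint_efforts': array([-4.28009826e-04, -4.48461199e+01, -2.31282806e+01, -2.49415070e-04,
        4.70202984e-03,  3.01259126e-05]), 'position': array([ 0.23458202, -0.49715202,  0.23870564]), 'ee_rot': array([[ 9.04422401e-01,  4.26638034e-01, -3.29981646e-04],
       [ 4.26638047e-01, -9.04421319e-01,  1.43364189e-03],
       [ 3.13203721e-04, -1.43740056e-03, -9.99998918e-01]]), 'force': array([-0.55632831, -0.49775908, -1.41100259]), 'torque': array([-0.05218605, -0.04712371,  0.04006797]), 'grip_force': 0.0, 'finger_gap': 0.0851714925979002} 0.008
side {'intrinsics': array([[539.29301802,   0.        , 327.7628455 ],
       [  0.        , 539.29301802, 244.5890461 ],
       [  0.        ,   0.        ,   1.        ]]), 'R': array([[ 0.92890441, -0.37021696, -0.00871811],
       [-0.20025717, -0.48238008, -0.85276405],
       [ 0.31150227,  0.79388215, -0.52222358]]), 't': array([-0.55761667,  0.17969433,  1.44049064])}
top {'intrinsics': array([[489.38201314,   0.        , 315.01892269],
       [  0.        , 489.38201314, 249.97510515],
       [  0.        ,   0.        ,   1.        ]]), 'R': array([[ 0.00848178, -0.99964233,  0.02536275],
       [-0.99615827, -0.01065754, -0.08692014],
       [ 0.08715936, -0.02452808, -0.99589237]]), 't': array([-0.02866543,  0.58321674,  1.24204166])}
```

View pics/top0.png

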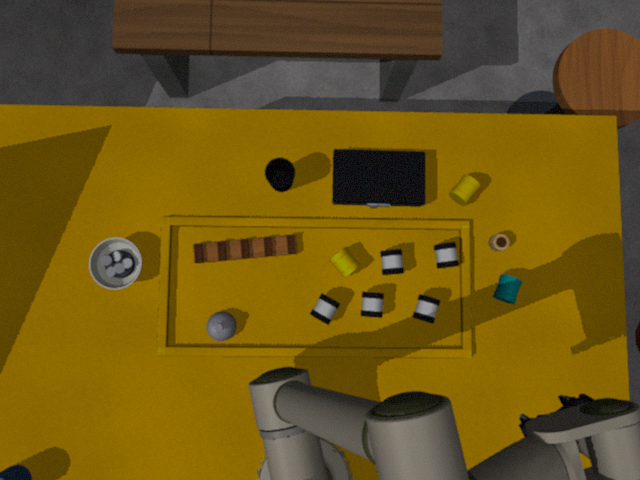

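View pics/side0.png

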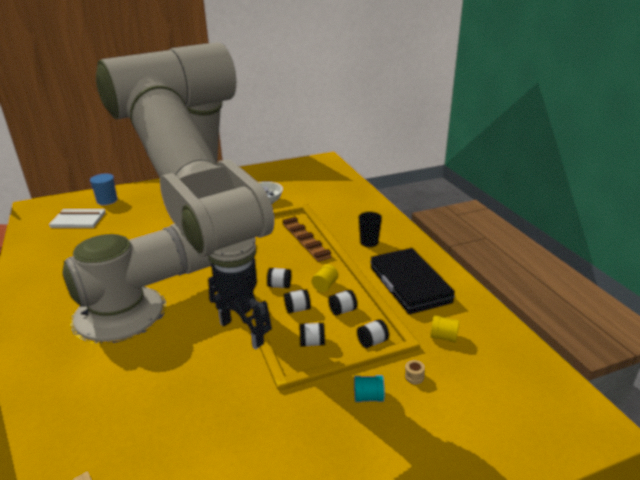

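The white, black-rimmed drums are the tubs: (392,261), (446,255), (325,308), (372,304) and (427,308). The plain yellow drums at (344,262) and (465,189) and the turquoise one at (508,289) are look-alikes and stay put. The rack runs (195,252)–(297,243) and the bell is at (221,326). I'll enlarge the image to confirm this and take measurements.

```bash
cat > h.py <<'E'
import numpy as np, cv2
from bench import status,optics,ctrl
def ray(n,uv,z,cal=None):
    c=cal or optics.calibration(n); R,t=c["R"],c["t"]
    d=R.T@np.linalg.solve(c["intrinsics"],[uv[0],uv[1],1.]); o=-R.T@t
    return o+d*(z-o[2])/d[2]
def proj(n,X,cal=None):
    c=cal or optics.calibration(n); p=c["intrinsics"]@(c["R"]@np.array(X,float)+c["t"]); return p[:2]/p[2]
def white(img,lo=110):
    hsv=cv2.cvtColor(img,cv2.COLOR_RGB2HSV)
    m=((hsv[...,1]<70)&(hsv[...,2]>lo)).astype(np.uint8)
    n,l,st,ce=cv2.connectedComponentsWithStats(m)
    return [(ce[i],st[i,4],cv2.minAreaRect(np.argwhere(l==i)[:,::-1].astype(np.float32))) for i in range(1,n) if st[i,4]>60]
E
python3 - <<'E'
from h import *
img=optics.grab_frame("top")
crop=cv2.resize(img[205:365,155:480],None,fx=2.46,fy=2.46,interpolation=cv2.INTER_CUBIC)
cv2.imwrite("pics/c1.png",cv2.cvtColor(np.clip(crop*1.5,0,255).astype(np.uint8),cv2.COLOR_RGB2BGR))
for c,a,r in white(img):
    if 210<c[1]<360 and 160<c[0]<480: print(c.round(1),a,np.round(r[1],1),round(r[2]),ray("top",c,0.045).round(3))
E
```

```text
[445.2 254.7] 215 [12.6 18. ] 82 [ 0.573 -0.357  0.045]
[390.1 261.5] 210 [12.5 17.1] 83 [ 0.554 -0.215  0.045]
[370.3 304.1] 213 [12. 17.] 90 [ 0.446 -0.164  0.045]
[323.5 307.8] 206 [17.  12.7] 31 [ 0.435 -0.045  0.045]
[425.2 307.5] 198 [17.7 12.4] 14 [ 0.438 -0.304  0.045]
[215.1 329.2] 159 [16.  12.9] 40 [0.38  0.226 0.045]
```

View pics/c1.png

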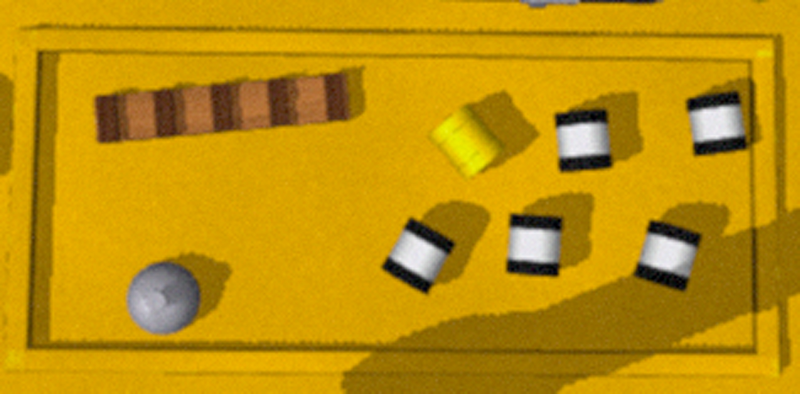

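```bash
python3 - <<'E'
from h import *
P=lambda u,v,z: ray("top",(155+u/2.46,205+v/2.46),z)
print("cam",(-optics.calibration("top")["R"].T@optics.calibration("top")["t"]).round(3))
co=[P(*p,.022) for p in[(95,97),(98,143),(349,120),(345,73)]]
print("rack",np.round(co,3),np.mean(co,0).round(4),np.linalg.norm(co[0]-co[3]),np.linalg.norm(co[0]-co[1]))
d=(co[0]-co[3])+(co[1]-co[2]);print("rack y dir deg from +y",np.degrees(np.arctan2(-d[0],d[1])))
for n,a,b in[("A",(432,232),(406,281)),("B",(536,221),(533,270)),("C",(675,232),(661,280)),("D",(581,118),(585,164)),("E",(713,101),(721,147))]:
    a,b=P(*a,.04),P(*b,.04);d=a-b
    m=P(*{"A":(418,256),"B":(535,245),"C":(668,256),"D":(583,140),"E":(717,124)}[n],.028)
    print(n,m.round(4),"axis deg",np.degrees(np.arctan2(d[1],d[0])).round(1),np.linalg.norm(d).round(3))
print("kerb", [P(*p,z).round(3) for p,z in[((400,52),0),((400,352),.0),((752,200),0.0),((55,200),0)]])
print("bell",P(160,300,.058))
E
```

```text
cam [0.473 0.008 1.288]
rack [[0.595 0.291 0.022]
 [0.546 0.286 0.022]
 [0.573 0.024 0.022]
 [0.623 0.029 0.022]] [0.5845 0.1574 0.022 ] 0.2636863354436561 0.0485717514045127
rack y dir deg from +y 6.019714422735829
A [ 0.4317 -0.0497  0.028 ] axis deg -27.7 0.057
B [ 0.444  -0.1718  0.028 ] axis deg -3.6 0.051
C [ 0.4337 -0.3114  0.028 ] axis deg -17.0 0.052
D [ 0.5544 -0.2228  0.028 ] axis deg 4.7 0.048
E [ 0.5727 -0.3652  0.028 ] axis deg 9.1 0.049
kerb [array([ 0.649, -0.03 ,  0.   ]), array([ 0.33 , -0.033,  0.   ]), array([ 0.493, -0.41 ,  0.   ]), array([0.487, 0.335, 0.   ])]
bell [0.38664339 0.2115367  0.058     ]
```

```bash
cat >> h.py <<'E'
def go(x,y,z,yaw):
    "shift (units) and turn from the present pose to TCP x,y,z, closing line at yaw deg"
    s=status.sense(); R=s["ee_rot"]; d=R.T@(np.array([x,y,z])-s["position"])/.12
    y0=np.degrees(np.arctan2(R[1,1],R[0,1])); t=(yaw-y0+90)%180-90
    print("shift",d.round(3),"turn",round(-t/360,4),"pos",s["position"].round(4),"yaw",round(y0,2),"F",s["force"].round(2),"t",round(s["time"],2),"q6",s["q"][5].round(0))
E
python3 -c "
from h import *
go(.4337,-.3114,.2,-17)"
```

```text
shift [ 2.161 -0.692  0.325] turn -0.1326 pos [ 0.2346 -0.4972  0.2389] yaw -64.74 F [-0.89 -0.31 -0.28] t 0.15 q6 -12.0
```

Emit:
play_rows([
  [[-1, 0.4, -0.2, 0, 0], [-1, 0.8, -0.4, 0, 0], [-1, 0.8, -0.4, 0, 0]],
])

```text
time: 0.52
position: [0.3026, -0.4106, 0.2395]
ee_rot: [[0.903, 0.43, 0.0], [0.43, -0.903, 0.001], [0.0, -0.0, -1.0]]
force: [-1.3, -0.5, 0.0]
finger_gap: 0.0853
grip_force: 0.0
```

Emit:
play_rows([
  [[-1, 0.4, 0, 0.1, -0.03], [-1, 0.8, 0, 0.2, -0.06], [-1, 0.8, 0, 0.2, -0.06]],
])

```text
time: 0.9
position: [0.3892, -0.3711, 0.2141]
ee_rot: [[0.681, 0.733, -0.001], [0.733, -0.681, 0.002], [0.001, -0.002, -1.0]]
force: [0.7, 0.7, -0.0]
finger_gap: 0.0855
grip_force: 0.0
```

```bash
python3 -c "
from h import *
go(.4337,-.3114,.2,-17)"
```

```text
shift [ 0.616 -0.067  0.118] turn -0.0719 pos [ 0.3892 -0.3711  0.2141] yaw -42.89 F [ 0.74  0.74 -0.02] t 0.9 q6 -13.0
```

Emit:
play_rows([
  [[-1, 0.31, -0.03, 0.06, -0.03], [-1, 0.62, -0.07, 0.12, -0.06], [-1, 0.62, -0.07, 0.12, -0.072], [-1, 0.62, -0.07, 0.12, -0.072]],
])

```text
time: 1.4
position: [0.4321, -0.3129, 0.201]
ee_rot: [[0.298, 0.954, -0.0], [0.954, -0.298, -0.0], [-0.0, -0.0, -1.0]]
force: [0.1, 0.2, 0.4]
finger_gap: 0.0853
grip_force: 0.0
```

```bash
python3 - <<'E'
from h import *
import json
go(.4337,-.3114,.12,-17)
c=optics.calibration("wrist"); img=optics.grab_frame("wrist")
cv2.imwrite("pics/w1.png",cv2.cvtColor(img,cv2.COLOR_RGB2BGR))
print(c["R"].round(3),c["t"].round(3),c["intrinsics"][0],(-c["R"].T@c["t"]).round(3))
print(proj("wrist",(.4337,-.3114,.028),c))
E
```

```text
shift [0.016 0.009 0.675] turn -0.001 pos [ 0.4321 -0.3129  0.201 ] yaw -17.37 F [0.06 0.18 0.37] t 1.4 q6 -31.0
[[ 0.954 -0.299  0.   ]
 [-0.285 -0.908  0.309]
 [-0.092 -0.295 -0.951]] [-0.506 -0.189  0.293] [424.57427602   0.         317.93084588] [ 0.456 -0.237  0.337]
[318.78336227 214.44057111]
```

View pics/w1.png

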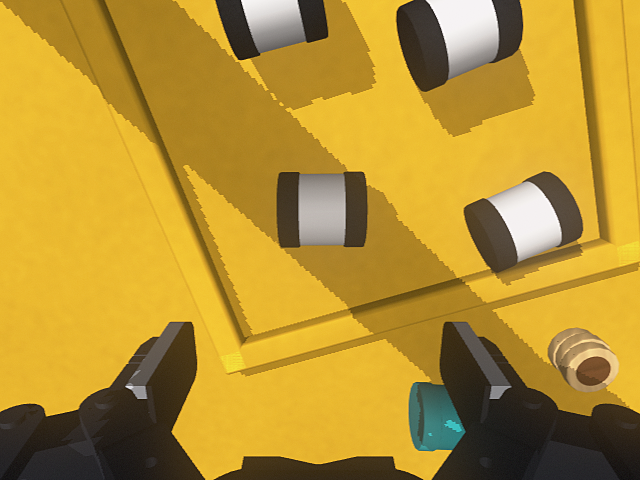

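The wrist view shows tub C as a silhouette centred on (322,210), with its axis horizontal in the image and so aligned with the fingers. E is at (524,221), D at about (460,40), and B is cut off at (271,20).

```bash
python3 - <<'E'
from h import *
p=ray("wrist",(322,210),.028);print(p)
a,b=ray("wrist",(487,238),.028),ray("wrist",(562,204),.028)
print("E",(a+b)/2,np.degrees(np.arctan2((b-a)[1],(b-a)[0])),np.linalg.norm(a-b),ray("wrist",(524,221),.028))
go(p[0],p[1],.018,-17)
E
```

```text
[ 0.43697698 -0.30900403  0.028     ]
E [ 0.57958542 -0.36301326  0.028     ] 9.28244319534739 0.05884132231125724 [ 0.57959659 -0.36283952  0.028     ]
shift [0.045 0.029 1.525] turn -0.0012 pos [ 0.432 -0.313  0.201] yaw -17.43 F [-0.8   0.13 -0.76] t 1.45 q6 -31.0
```

Emit:
play_rows([
  [[-1, 0.045, 0.03, 0.4, 0], [-1, 0.045, 0.03, 0.8, 0], [-1, 0.045, 0.03, 1.0, 0], [-1, 0.045, 0.03, 1.0, 0]],
], grip_force=60)

```text
time: 1.95
position: [0.4367, -0.3083, 0.0798]
ee_rot: [[0.299, 0.954, -0.002], [0.954, -0.299, 0.002], [0.002, -0.003, -1.0]]
force: [-0.3, 0.1, 0.6]
finger_gap: 0.0853
grip_force: 0.0
```

Emit:
play_rows([
  [[-1, 0, 0, 0.3, 0], [-1, 0, 0, 0.525, 0], [-1, 0, 0, 0.525, 0], [0.6, 0, 0, 0.525, 0], [1, 0, 0, 0.525, 0]],
])

```text
time: 2.58
position: [0.4382, -0.3088, 0.0198]
ee_rot: [[0.296, 0.955, 0.002], [0.955, -0.296, -0.002], [-0.002, 0.003, -1.0]]
force: [-0.1, -1.3, 6.5]
finger_gap: 0.0615
grip_force: 64.7
```

Emit:
play_rows([
  [[1, 0, 0, 0, 0], [1, 0, 0, 0, 0], [1, 0, 0, 0, 0], [1, 0, 0, 0, 0]],
])

```text
time: 3.08
position: [0.4382, -0.3088, 0.0198]
ee_rot: [[0.296, 0.955, 0.002], [0.955, -0.296, -0.003], [-0.002, 0.003, -1.0]]
force: [-0.4, 0.3, 6.3]
finger_gap: 0.0616
grip_force: 64.9
```

Emit:
play_rows([
  [[1, 0, 0, -0.15, 0], [1, 0, 0, -0.5, 0], [1, 0, 0, -0.5, 0], [1, 0, 0, -0.5, 0], [1, 0, 0, -0.5, 0]],
])

```text
time: 3.7
position: [0.4371, -0.3075, 0.0768]
ee_rot: [[0.296, 0.955, -0.002], [0.955, -0.296, 0.002], [0.001, -0.002, -1.0]]
force: [-0.8, 1.3, -3.9]
finger_gap: 0.0616
grip_force: 67.6
```

```bash
python3 - <<'E'
from h import *
for k in range(4):
    optics.grab_frame("wrist"); go(.594,.068,.12,6)
print(status.sense()["joint_efforts"].round(2))
E
```

```text
shift [ 3.376  0.32  -0.356] turn -0.0645 pos [ 0.4372 -0.3075  0.0769] yaw -17.23 F [-0.87  0.64 -4.11] t 3.75 q6 -31.0
shift [ 3.377  0.32  -0.356] turn -0.0645 pos [ 0.4373 -0.3076  0.077 ] yaw -17.23 F [-0.3  0.2 -5. ] t 3.8 q6 -31.0
shift [ 3.377  0.319 -0.355] turn -0.0645 pos [ 0.4374 -0.3077  0.0771] yaw -17.22 F [ 0.95  0.67 -3.71] t 3.85 q6 -31.0
shift [ 3.378  0.318 -0.354] turn -0.0645 pos [ 0.4375 -0.3078  0.0773] yaw -17.23 F [-0.1  -0.78 -4.61] t 3.9 q6 -31.0
[  0.   -48.85 -18.15  -0.     0.     0.  ]
```

C is full (about 4.3 N). I'll carry it to seat +30.

Emit:
play_rows([
  [[1, 0.3, 0.1, -0.4, -0.02], [1, 0.65, 0.2, -0.4, -0.045], [1, 1.0, 0.3, -0.4, -0.0645], [1, 1.0, 0.3, -0.4, -0.0645]],
])

```text
time: 4.4
position: [0.5084, -0.2016, 0.1256]
ee_rot: [[-0.109, 0.994, -0.0], [0.994, 0.109, 0.001], [0.001, -0.0, -1.0]]
force: [0.9, -0.7, -3.8]
finger_gap: 0.0615
grip_force: 69.1
```

Emit:
play_rows([
  [[1, 0.4, 0.2, 0, 0], [1, 0.8, 0.4, 0, 0], [1, 1.0, 0.6, 0, 0], [1, 1.0, 0.6, 0, 0]],
])

```text
time: 4.9
position: [0.5672, -0.076, 0.1255]
ee_rot: [[-0.106, 0.994, -0.0], [0.994, 0.106, 0.0], [0.0, -0.0, -1.0]]
force: [-1.0, -0.3, -4.7]
finger_gap: 0.0618
grip_force: 70.1
```

Emit:
play_rows([
  [[1, 0.4, 0.2, 0, 0], [1, 0.8, 0.4, 0, 0], [1, 1.0, 0.5, 0, 0], [1, 1.0, 0.5, 0, 0]],
])

```text
time: 5.4
position: [0.6137, 0.0488, 0.1254]
ee_rot: [[-0.105, 0.994, -0.001], [0.994, 0.105, -0.0], [0.0, -0.001, -1.0]]
force: [0.4, -0.3, -3.8]
finger_gap: 0.0617
grip_force: 70.0
```

```bash
python3 - <<'E'
from h import *
go(.581,.187,.1,6)
E
```

```text
shift [ 1.174 -0.15   0.212] turn 0.0001 pos [0.6137 0.0488 0.1254] yaw 6.05 F [ 0.39 -0.3  -3.8 ] t 5.4 q6 -12.0
```

```bash
python3 - <<'E'
from h import *
c=optics.calibration("wrist"); img=optics.grab_frame("wrist")
cv2.imwrite("pics/w2.png",cv2.cvtColor(img,cv2.COLOR_RGB2BGR))
import pickle; pickle.dump(c,open("w2.pkl","wb"))
from math import *
a=radians(6.02); cx,cy=.5845,.1574
for X,Y in[(-.025,-.13),(.025,-.13),(-.025,.13),(.025,.13)]:
    print(proj("wrist",(cx+X*cos(a)-Y*sin(a),cy+X*sin(a)+Y*cos(a),.022),c).round(0))
E
```

```text
[247. 276.]
[329. 276.]
[ 214. -299.]
[ 334. -299.]
```

View pics/w2.png

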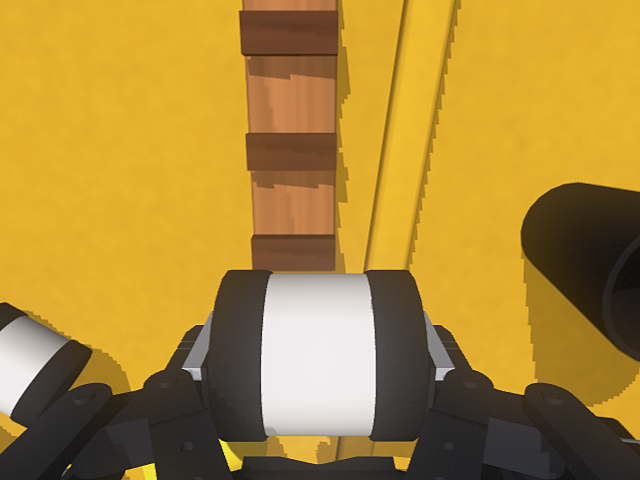

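The rack is aligned with the image vertical: batten edges at rows 236, 134 and 11, spanning columns 252–335, 247–336 and 240–338. The tub is held squarely at (318,355).

```bash
python3 - <<'E'
from h import *
import pickle; c=pickle.load(open("w2.pkl","rb"))
print((-c["R"].T@c["t"]).round(3))
from math import *
a=radians(6.02)
for l,r,v,z,Y in[(252,335,236,.012,-.11),(251,335,270,.022,-.13),(247.5,336,134,.022,-.05),(240,338,11,.022,.01)]:
    A,B=ray("w",(l,v),z,c),ray("w",(r,v),z,c);m=(A+B)/2
    print(np.linalg.norm(A-B).round(4),"centre est",(m[0]+Y*sin(a)).round(4),(m[1]-Y*cos(a)).round(4),m.round(4))
E
```

```text
[0.606 0.128 0.262]
0.051 centre est 0.5876 0.1598 [0.5992 0.0504 0.012 ]
0.0509 centre est 0.5874 0.1613 [0.601  0.0321 0.022 ]
0.0485 centre est 0.5882 0.1614 [0.5934 0.1117 0.022 ]
0.0494 centre est 0.5879 0.1616 [0.5869 0.1715 0.022 ]
```

Emit:
play_rows([
  [[1, 0.4, -0.05, 0, 0], [1, 0.8, -0.12, 0, 0], [1, 1.0, -0.12, 0, 0], [1, 1.0, -0.12, 0, 0]],
])

```text
time: 5.95
position: [0.5865, 0.166, 0.1259]
ee_rot: [[-0.105, 0.994, -0.0], [0.995, 0.105, -0.0], [-0.0, -0.0, -1.0]]
force: [0.3, -0.4, -4.4]
finger_gap: 0.0616
grip_force: 70.0
```

Emit:
play_rows([
  [[1, 0.2, 0, 0.2, 0], [1, 0.2, 0, 0.45, 0], [1, 0.2, 0, 0.6, 0], [1, 0.2, 0, 0.6, 0], [1, 0.2, 0, 0.6, 0]],
])

```text
time: 6.58
position: [0.5851, 0.189, 0.0548]
ee_rot: [[-0.103, 0.995, 0.001], [0.995, 0.103, 0.0], [-0.0, 0.001, -1.0]]
force: [0.2, -0.1, -3.7]
finger_gap: 0.0613
grip_force: 69.9
```

```bash
python3 - <<'E'
from h import *
go(.5844,.1908,.0345,6)
E
```

```text
shift [ 0.015 -0.005  0.169] turn -0.0002 pos [0.5851 0.189  0.0548] yaw 5.91 F [ 0.2  -0.07 -3.7 ] t 6.58 q6 1.0
```

Emit:
play_rows([
  [[1, 0.015, 0, 0.08, 0], [1, 0.015, 0, 0.13, 0], [1, 0.015, 0, 0.165, 0], [1, 0.015, 0, 0.165, 0], [1, 0.015, 0, 0.165, 0]],
])

```text
time: 7.2
position: [0.5843, 0.192, 0.0343]
ee_rot: [[-0.105, 0.995, 0.0], [0.995, 0.105, 0.0], [0.0, 0.0, -1.0]]
force: [0.8, -0.7, -4.0]
finger_gap: 0.0616
grip_force: 70.1
```

Emit:
play_rows([
  [[1, 0, 0, 0.007, 0], [1, 0, 0, 0.014, 0], [1, 0, 0, 0.014, 0]],
])

```text
time: 7.58
position: [0.5844, 0.192, 0.033]
ee_rot: [[-0.105, 0.995, 0.001], [0.995, 0.105, 0.0], [-0.0, 0.001, -1.0]]
force: [-1.6, -1.3, 2.1]
finger_gap: 0.0615
grip_force: 70.5
```

Emit:
play_rows([
  [[0.0, 0, 0, 0, 0], [-0.3, 0, 0, 0, 0], [-0.6, 0, 0, 0, 0], [-0.8, 0, 0, 0, 0], [-0.8, 0, 0, 0, 0]],
])

```text
time: 8.2
position: [0.5842, 0.192, 0.0323]
ee_rot: [[-0.104, 0.995, -0.0], [0.995, 0.104, 0.0], [0.0, -0.0, -1.0]]
force: [0.4, -0.7, -0.3]
finger_gap: 0.0769
grip_force: 0.0
```

Emit:
play_rows([
  [[-0.8, 0, 0, -0.3, 0], [-0.8, 0, 0, -0.7, 0], [-0.8, 0, 0, -1.0, 0], [-0.8, 0, 0, -1.0, 0]],
])

```text
time: 8.7
position: [0.5853, 0.1922, 0.1554]
ee_rot: [[-0.105, 0.995, 0.006], [0.995, 0.105, 0.001], [0.0, 0.006, -1.0]]
force: [0.8, 0.2, 0.1]
finger_gap: 0.0766
grip_force: 0.0
```

Emit:
play_rows([
  [[-1, -0.4, -0.35, 0, 0], [-1, -0.8, -0.7, -0.1, 0], [-1, -0.9, -0.75, -0.2, 0], [-1, -0.9, -0.75, -0.2, 0]],
])

```text
time: 9.2
position: [0.5064, 0.0746, 0.1769]
ee_rot: [[-0.103, 0.995, 0.001], [0.995, 0.103, 0.0], [-0.0, 0.001, -1.0]]
force: [-0.1, -0.1, -0.5]
finger_gap: 0.0853
grip_force: 0.0
```

Emit:
play_rows([
  [[-1, -0.3, -0.25, 0, 0.025], [-1, -0.65, -0.5, 0, 0.05], [-1, -0.95, -0.7, 0, 0.075], [-1, -0.95, -0.7, 0, 0.0936], [-1, -0.95, -0.7, 0, 0.0936]],
])

```text
time: 9.82
position: [0.435, -0.0466, 0.1759]
ee_rot: [[0.464, 0.886, -0.0], [0.886, -0.464, 0.001], [0.0, -0.001, -1.0]]
force: [-0.0, 1.0, 0.4]
finger_gap: 0.0854
grip_force: 0.0
```

```bash
cat >> h.py <<'E'
def rim_pose(c,img):
    "tubs in the wrist view: white band component + black rims -> centre and axis from the white band rectangle"
    for ce,a,r in white(img,90):
        if a>1500:
            box=cv2.boxPoints(r); e=[(box[i]+box[(i+1)%4])/2 for i in range(4)]
            # axis = short sides' direction: band shows 32 mm along the axis, 56 mm across
            p,q=(e[0],e[2]) if np.linalg.norm(e[0]-e[2])<np.linalg.norm(e[1]-e[3]) else (e[1],e[3])
            P,Q=ray("w",p,.04,c),ray("w",q,.04,c); d=Q-P; d=d*np.sign(d[0])
            print("px",ce.round(0),a,"P",ray("w",r[0],.03,c).round(4),"yaw",np.degrees(np.arctan2(d[1],d[0])).round(1),"len",np.linalg.norm(d).round(4),np.round(r[1]))
E
python3 - <<'E'
from h import *
c=optics.calibration("wrist"); img=optics.grab_frame("wrist")
cv2.imwrite("pics/w3.png",cv2.cvtColor(img,cv2.COLOR_RGB2BGR))
rim_pose(c,img)
go(.435,-.047,.022,-27.7)
E
```

```text
px [317. 227.] 3898 P [ 0.4347 -0.0469  0.03  ] yaw -27.7 len 0.034 [51. 77.]
px [570. 349.] 3691 P [ 0.5601 -0.22    0.03  ] yaw 14.7 len 0.0358 [83. 51.]
px [404. 357.] 3305 P [ 0.4456 -0.1684  0.03  ] yaw -2.3 len 0.0343 [73. 47.]
shift [-0.004  0.003  1.283] turn 0.0005 pos [ 0.435  -0.0464  0.1759] yaw -27.51 F [-0.2  -0.12 -0.27] t 9.88 q6 6.0
```

View pics/w3.png

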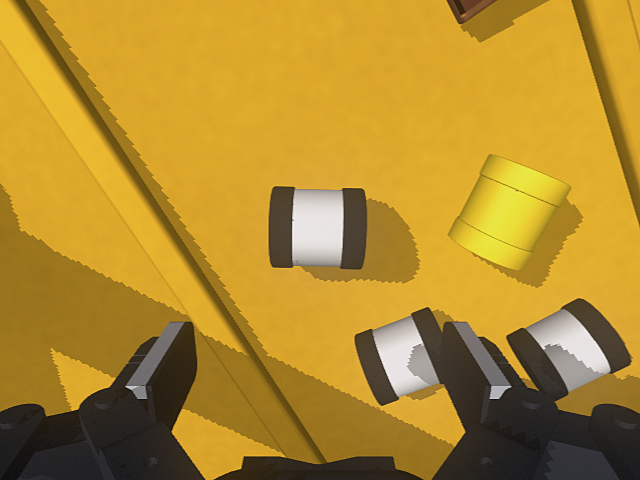

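Tub A sits at (318,228), exactly under the gripper and aligned with it; the plain yellow look-alike at (510,212) is clear of the fingers. I'll pick A up and weigh it.

Emit:
play_rows([
  [[-1, 0, 0, 0.4, 0], [-1, 0, 0, 0.8, 0], [-1, 0, 0, 1.0, 0], [-1, 0, 0, 1.0, 0]],
])

```text
time: 10.38
position: [0.4341, -0.046, 0.0551]
ee_rot: [[0.462, 0.887, -0.003], [0.887, -0.462, 0.001], [-0.0, -0.004, -1.0]]
force: [0.2, -0.6, 0.1]
finger_gap: 0.0857
grip_force: 0.0
```

Emit:
play_rows([
  [[-1, 0, 0, 0.15, 0], [-1, 0, 0, 0.28, 0], [-1, 0, 0, 0.28, 0], [0.6, 0, 0, 0.28, 0], [1, 0, 0, 0.28, 0]],
])

```text
time: 11.0
position: [0.435, -0.047, 0.0241]
ee_rot: [[0.464, 0.886, 0.002], [0.886, -0.464, -0.001], [0.0, 0.002, -1.0]]
force: [-0.2, 0.6, 7.1]
finger_gap: 0.0613
grip_force: 63.2
```

Emit:
play_rows([
  [[1, 0, 0, 0, 0], [1, 0, 0, 0, 0], [1, 0, 0, 0, 0]],
])

```text
time: 11.38
position: [0.435, -0.0471, 0.0241]
ee_rot: [[0.465, 0.886, 0.002], [0.886, -0.465, -0.001], [0.0, 0.002, -1.0]]
force: [-0.5, 1.9, 7.8]
finger_gap: 0.0617
grip_force: 63.1
```

Emit:
play_rows([
  [[1, 0, 0, -0.15, 0], [1, 0, 0, -0.5, 0], [1, 0, 0, -0.9, 0], [1, 0, 0, -0.9, 0], [1, 0, 0, -0.9, 0]],
])

```text
time: 12.0
position: [0.4339, -0.0468, 0.1306]
ee_rot: [[0.465, 0.885, -0.0], [0.885, -0.465, 0.0], [-0.0, -0.0, -1.0]]
force: [0.4, 0.2, -2.1]
finger_gap: 0.0615
grip_force: 65.4
```

```bash
python3 - <<'E'
from h import *
go(.5906,.1312,.033,6)
for k in range(3):
    optics.grab_frame("wrist"); print(status.sense()["force"][2])
E
```

```text
shift [1.92  0.467 0.813] turn -0.0936 pos [ 0.4339 -0.0468  0.1306] yaw -27.69 F [ 0.43  0.21 -2.15] t 12.0 q6 6.0
-0.9506880934577439
-1.2110210146197828
-0.7136038409720956
```

A is empty (about 0.9 N). I'll set it back for now and go to B.

Emit:
play_rows([
  [[1, 0, 0, 0.4, 0], [1, 0, 0, 0.75, 0], [1, 0, 0, 0.87, 0], [1, 0, 0, 0.89, 0], [1, 0, 0, 0.89, 0]],
])

```text
time: 12.78
position: [0.4329, -0.0464, 0.0234]
ee_rot: [[0.465, 0.885, -0.004], [0.885, -0.465, 0.001], [-0.001, -0.004, -1.0]]
force: [-5.9, 1.1, 6.8]
finger_gap: 0.0613
grip_force: 66.6
```

Emit:
play_rows([
  [[0.0, 0, 0, 0, 0], [-0.3, 0, 0, 0, 0], [-0.6, 0, 0, 0, 0], [-1, 0, 0, 0, 0], [-1, 0, 0, 0, 0]],
])

```text
time: 13.4
position: [0.4344, -0.047, 0.0239]
ee_rot: [[0.465, 0.885, -0.0], [0.885, -0.465, 0.0], [-0.0, -0.0, -1.0]]
force: [0.1, -0.1, -0.9]
finger_gap: 0.0855
grip_force: 0.0
```

Emit:
play_rows([
  [[-1, 0, 0, -0.3, 0], [-1, 0, 0, -0.7, 0], [-1, 0, 0, -0.9, 0], [-1, 0, 0, -0.9, 0]],
])

```text
time: 13.9
position: [0.435, -0.0472, 0.1332]
ee_rot: [[0.465, 0.885, 0.003], [0.885, -0.465, -0.001], [0.0, 0.004, -1.0]]
force: [0.3, 0.3, -0.6]
finger_gap: 0.0853
grip_force: 0.0
```

```bash
python3 - <<'E'
from h import *
go(.4468,-.1685,.15,-3)
E
```

```text
shift [-0.849  0.558 -0.138] turn -0.0686 pos [ 0.435  -0.0472  0.1332] yaw -27.7 F [ 0.31  0.35 -0.62] t 13.9 q6 6.0
```

Emit:
play_rows([
  [[-1, -0.3, 0.2, -0.15, -0.025], [-1, -0.7, 0.4, -0.15, -0.05], [-1, -0.85, 0.56, -0.15, -0.0686], [-1, -0.85, 0.56, -0.15, -0.0686]],
])

```text
time: 14.4
position: [0.4463, -0.1697, 0.1486]
ee_rot: [[0.055, 0.998, -0.002], [0.998, -0.055, 0.001], [0.001, -0.002, -1.0]]
force: [0.4, 1.5, -0.1]
finger_gap: 0.0854
grip_force: 0.0
```

```bash
python3 - <<'E'
from h import *
c=optics.calibration("wrist"); img=optics.grab_frame("wrist")
rim_pose(c,img)
go(.4468,-.1685,.023,-3)
E
```

```text
px [271.  33.] 4832 P [ 0.4272 -0.0488  0.03  ] yaw -23.0 len 0.0358 [70. 88.]
px [317. 235.] 4779 P [ 0.4466 -0.1672  0.03  ] yaw -3.2 len 0.0343 [57. 84.]
px [495. 314.] 5667 P [ 0.5597 -0.2395  0.03  ] yaw -3.2 len 0.0505 [139.  78.]
shift [-0.002  0.01   1.048] turn -0.0005 pos [ 0.4459 -0.1684  0.1487] yaw -3.17 F [0.24 0.66 0.25] t 14.45 q6 -32.0
```

Emit:
play_rows([
  [[-1, 0.01, 0, 0.4, 0], [-1, 0.01, 0, 0.8, 0], [-1, 0.01, 0, 1.0, 0], [-1, 0.01, 0, 1.0, 0]],
])

```text
time: 14.95
position: [0.4453, -0.1655, 0.0286]
ee_rot: [[0.053, 0.999, -0.004], [0.999, -0.053, 0.003], [0.003, -0.004, -1.0]]
force: [0.5, 0.3, -0.1]
finger_gap: 0.0856
grip_force: 0.0
```

Emit:
play_rows([
  [[-1, 0, 0, 0.05, 0], [-1, 0, 0, 0.05, 0], [0.6, 0, 0, 0.05, 0], [1, 0, 0, 0.05, 0], [1, 0, 0, 0.05, 0]],
])

```text
time: 15.58
position: [0.447, -0.1675, 0.0249]
ee_rot: [[0.053, 0.999, 0.002], [0.999, -0.053, -0.001], [-0.001, 0.002, -1.0]]
force: [1.6, 1.4, 5.4]
finger_gap: 0.0614
grip_force: 64.3
```

Emit:
play_rows([
  [[1, 0, 0, 0, 0], [1, 0, 0, 0, 0]],
])

```text
time: 15.82
position: [0.4469, -0.1675, 0.0249]
ee_rot: [[0.053, 0.999, 0.002], [0.999, -0.053, -0.001], [-0.001, 0.002, -1.0]]
force: [-1.0, 2.3, 5.8]
finger_gap: 0.0613
grip_force: 64.3
```

Emit:
play_rows([
  [[1, 0, 0, -0.15, 0], [1, 0, 0, -0.5, 0], [1, 0, 0, -0.9, 0], [1, 0, 0, -0.9, 0], [1, 0, 0, -0.9, 0]],
])

```text
time: 16.45
position: [0.4458, -0.1669, 0.131]
ee_rot: [[0.053, 0.999, -0.002], [0.999, -0.053, 0.001], [0.001, -0.002, -1.0]]
force: [-0.0, -0.3, -4.0]
finger_gap: 0.0609
grip_force: 67.6
```

```bash
python3 - <<'E'
from h import *
go(.5906,.1312,.036,6)
for k in range(3):
    optics.grab_frame("wrist"); print(status.sense()["force"][2])
E
```

```text
shift [2.543 1.076 0.793] turn -0.025 pos [ 0.4458 -0.1669  0.131 ] yaw -3.01 F [-0.04 -0.26 -4.01] t 16.45 q6 -32.0
-4.1809845702029795
-4.93075881887592
-3.5914527188744128
```

B is full (about 4.2 N), so it goes to seat −30.

Emit:
play_rows([
  [[1, 0.3, 0.1, 0, -0.012], [1, 0.7, 0.3, 0, -0.025], [1, 1.0, 0.4, 0, -0.025], [1, 1.0, 0.4, 0, -0.025]],
])

```text
time: 17.1
position: [0.5008, -0.0478, 0.1309]
ee_rot: [[-0.108, 0.994, -0.002], [0.994, 0.108, 0.001], [0.001, -0.002, -1.0]]
force: [-0.1, -0.1, -4.7]
finger_gap: 0.061
grip_force: 67.4
```

Emit:
play_rows([
  [[1, 0.4, 0.2, 0, 0], [1, 0.8, 0.4, 0, 0], [1, 1.0, 0.5, 0, 0], [1, 1.0, 0.5, 0, 0]],
])

```text
time: 17.6
position: [0.5478, 0.0764, 0.1309]
ee_rot: [[-0.106, 0.994, -0.002], [0.994, 0.106, 0.0], [0.0, -0.002, -1.0]]
force: [-0.3, -0.2, -3.8]
finger_gap: 0.0611
grip_force: 67.6
```

```bash
python3 - <<'E'
from h import *
go(.5906,.1312,.038,6)
E
```

```text
shift [0.416 0.405 0.774] turn 0.0003 pos [0.5478 0.0764 0.1309] yaw 6.1 F [-0.31 -0.19 -3.81] t 17.6 q6 -10.0
```

Emit:
play_rows([
  [[1, 0.2, 0.2, 0, 0], [1, 0.415, 0.405, 0, 0], [1, 0.415, 0.405, 0.3, 0], [1, 0.415, 0.405, 0.55, 0], [1, 0.415, 0.405, 0.55, 0]],
])

```text
time: 18.23
position: [0.5895, 0.1288, 0.0636]
ee_rot: [[-0.103, 0.995, -0.006], [0.995, 0.103, -0.0], [0.0, -0.006, -1.0]]
force: [0.4, -1.0, -3.6]
finger_gap: 0.0613
grip_force: 67.3
```

```bash
python3 - <<'E'
from h import *
c=optics.calibration("wrist"); img=optics.grab_frame("wrist")
cv2.imwrite("pics/w4.png",cv2.cvtColor(img,cv2.COLOR_RGB2BGR))
go(.5906,.1312,.038,6)
E
```

```text
shift [0.018 0.002 0.229] turn -0.0002 pos [0.5907 0.129  0.0655] yaw 5.92 F [ 0.18  0.05 -2.99] t 18.27 q6 -5.0
```

View pics/w4.png

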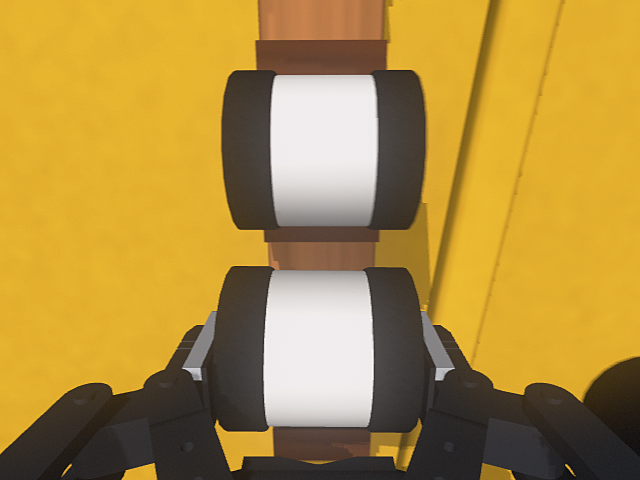

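C is seated squarely in the rack at (324,150), and B hangs in line just short of its seat.

Emit:
play_rows([
  [[1, 0.018, 0, 0.1, 0], [1, 0.018, 0, 0.18, 0], [1, 0.018, 0, 0.225, 0], [1, 0.018, 0, 0.225, 0], [1, 0.018, 0, 0.235, 0]],
])

```text
time: 18.9
position: [0.5909, 0.1325, 0.0383]
ee_rot: [[-0.105, 0.995, 0.001], [0.995, 0.105, 0.0], [0.0, 0.001, -1.0]]
force: [-1.6, 1.7, 2.4]
finger_gap: 0.061
grip_force: 68.1
```

Emit:
play_rows([
  [[1, 0, 0, 0, 0]],
])

```text
time: 19.02
position: [0.5909, 0.1325, 0.0384]
ee_rot: [[-0.105, 0.995, 0.001], [0.995, 0.105, 0.0], [0.0, 0.001, -1.0]]
force: [-0.7, 1.7, 1.2]
finger_gap: 0.0614
grip_force: 68.2
```

Emit:
play_rows([
  [[0.0, 0, 0, 0, 0], [-0.3, 0, 0, 0, 0], [-0.6, 0, 0, 0, 0], [-0.8, 0, 0, 0, 0], [-0.8, 0, 0, 0, 0]],
])

```text
time: 19.65
position: [0.5909, 0.1322, 0.0378]
ee_rot: [[-0.104, 0.995, 0.0], [0.995, 0.104, -0.0], [-0.0, 0.0, -1.0]]
force: [0.7, 0.4, -0.6]
finger_gap: 0.077
grip_force: 0.0
```

Emit:
play_rows([
  [[-0.8, 0, 0, -0.3, 0], [-0.8, 0, 0, -0.7, 0], [-1, 0, 0, -1.0, 0], [-1, 0, 0, -1.0, 0]],
])

```text
time: 20.15
position: [0.5919, 0.1323, 0.1608]
ee_rot: [[-0.104, 0.995, 0.006], [0.995, 0.104, 0.0], [-0.001, 0.006, -1.0]]
force: [-0.2, 0.0, 0.4]
finger_gap: 0.0855
grip_force: 0.0
```

Emit:
play_rows([
  [[-1, -0.4, -0.1, 0, 0], [-1, -0.8, -0.2, 0, 0], [-1, -1.0, -0.2, 0, 0], [-1, -1.0, -0.2, 0, 0]],
])

```text
time: 20.65
position: [0.5791, 0.0091, 0.1568]
ee_rot: [[-0.102, 0.995, -0.002], [0.995, 0.102, 0.0], [0.0, -0.002, -1.0]]
force: [0.1, -0.5, -0.7]
finger_gap: 0.0855
grip_force: 0.0
```

Emit:
play_rows([
  [[-1, -0.4, -0.1, 0, 0], [-1, -0.8, -0.2, 0, 0], [-1, -1.0, -0.2, 0, 0], [-1, -1.0, -0.2, 0, 0]],
])

```text
time: 21.15
position: [0.568, -0.1116, 0.1571]
ee_rot: [[-0.103, 0.995, -0.001], [0.995, 0.103, 0.001], [0.001, -0.001, -1.0]]
force: [0.1, -0.7, 0.3]
finger_gap: 0.0855
grip_force: 0.0
```

Emit:
play_rows([
  [[-1, -0.4, -0.1, 0, 0], [-1, -0.8, -0.18, 0, 0], [-1, -0.9, -0.18, 0, 0], [-1, -0.9, -0.18, 0, 0]],
])

```text
time: 21.65
position: [0.5581, -0.2199, 0.1574]
ee_rot: [[-0.105, 0.994, -0.001], [0.994, 0.105, 0.001], [0.001, -0.0, -1.0]]
force: [-0.7, 0.1, 0.8]
finger_gap: 0.0855
grip_force: 0.0
```

```bash
python3 - <<'E'
from h import *
c=optics.calibration("wrist"); img=optics.grab_frame("wrist")
cv2.imwrite("pics/w5.png",cv2.cvtColor(img,cv2.COLOR_RGB2BGR))
rim_pose(c,img)
go(.559,-.2195,.024,5)
E
```

```text
px [560. 183.] 2350 P [ 0.7047 -0.1353  0.03  ] yaw -9.5 len 0.0152 [ 25. 262.]
px [313. 233.] 4455 P [ 0.556  -0.2195  0.03  ] yaw 6.0 len 0.0343 [81. 55.]
px [320. 417.] 3499 P [ 0.575 -0.362  0.03 ] yaw 8.1 len 0.034 [76. 47.]
shift [-0.003  0.008  1.113] turn 0.003 pos [ 0.5581 -0.2193  0.1575] yaw 6.07 F [ 0.7  -0.02 -0.01] t 21.7 q6 -39.0
```

View pics/w5.png

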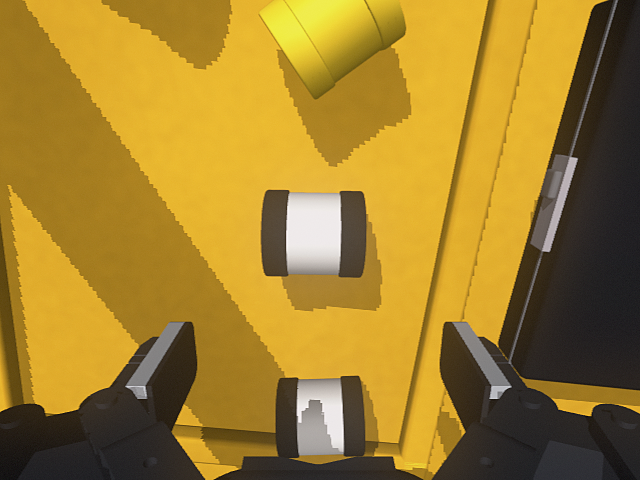

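D is at (313,233) and aligned with the fingers, E is behind it at (320,417), and the yellow look-alike is clear ahead.

Emit:
play_rows([
  [[-1, 0, -0.015, 0.4, 0], [-1, 0, -0.015, 0.8, 0], [-1, 0, -0.015, 1.0, 0], [-1, 0, -0.015, 1.0, 0]],
])

```text
time: 22.2
position: [0.5556, -0.219, 0.0365]
ee_rot: [[-0.106, 0.994, -0.003], [0.994, 0.106, 0.002], [0.003, -0.003, -1.0]]
force: [0.7, -0.3, 0.2]
finger_gap: 0.0856
grip_force: 0.0
```

Emit:
play_rows([
  [[-1, 0, 0, 0.11, 0], [-1, 0, 0, 0.11, 0], [0.6, 0, 0, 0.11, 0], [1, 0, 0, 0.11, 0], [1, 0, 0, 0.11, 0]],
])

```text
time: 22.82
position: [0.5566, -0.2215, 0.0256]
ee_rot: [[-0.104, 0.995, 0.002], [0.995, 0.104, -0.001], [-0.001, 0.002, -1.0]]
force: [-0.1, 1.2, 6.2]
finger_gap: 0.0609
grip_force: 65.1
```

Emit:
play_rows([
  [[1, 0, 0, 0, 0], [1, 0, 0, 0, 0]],
])

```text
time: 23.08
position: [0.5566, -0.2215, 0.0256]
ee_rot: [[-0.104, 0.995, 0.002], [0.995, 0.104, -0.001], [-0.001, 0.002, -1.0]]
force: [-0.7, 0.3, 6.4]
finger_gap: 0.0619
grip_force: 65.1
```

Emit:
play_rows([
  [[1, 0, 0, -0.15, 0], [1, 0, 0, -0.5, 0], [1, 0, 0, -0.9, 0], [1, 0, 0, -0.9, 0], [1, 0, 0, -0.9, 0]],
])

```text
time: 23.7
position: [0.5556, -0.2209, 0.1318]
ee_rot: [[-0.104, 0.995, -0.001], [0.995, 0.104, 0.001], [0.001, -0.001, -1.0]]
force: [-1.1, 0.9, -1.2]
finger_gap: 0.0609
grip_force: 65.3
```

```bash
python3 - <<'E'
from h import *
go(.5969,.0715,.038,6)
for k in range(3):
    optics.grab_frame("wrist"); print(status.sense()["force"][2])
E
```

```text
shift [2.387 0.598 0.783] turn -0.0 pos [ 0.5556 -0.2209  0.1318] yaw 5.99 F [-1.13  0.95 -1.18] t 23.7 q6 -39.0
-1.6793942286566779
-0.22749749088779292
-0.728941917636881
```

D is empty too, so E must be full (3 full and 2 empty). The centre dip between B and C is ready, so D can be saddled there now.

Emit:
play_rows([
  [[1, 0.4, 0.1, 0, 0], [1, 0.8, 0.2, 0, 0], [1, 1.0, 0.2, 0, 0], [1, 1.0, 0.2, 0, 0]],
])

```text
time: 24.35
position: [0.567, -0.0982, 0.1322]
ee_rot: [[-0.107, 0.994, -0.001], [0.994, 0.107, 0.0], [0.0, -0.001, -1.0]]
force: [0.2, -0.9, -1.0]
finger_gap: 0.0611
grip_force: 65.3
```

Emit:
play_rows([
  [[1, 0.4, 0.1, 0, 0], [1, 0.8, 0.2, 0, 0], [1, 1.0, 0.2, 0, 0], [1, 1.0, 0.2, 0, 0]],
])

```text
time: 24.85
position: [0.5787, 0.0225, 0.1323]
ee_rot: [[-0.106, 0.994, -0.0], [0.994, 0.106, -0.0], [-0.0, -0.001, -1.0]]
force: [0.8, 0.3, -1.6]
finger_gap: 0.0614
grip_force: 65.3
```

Emit:
play_rows([
  [[1, 0.4, 0.1, 0, 0], [1, 0.8, 0.2, 0, 0], [1, 1.0, 0.2, 0, 0], [1, 1.0, 0.2, 0, 0]],
])

```text
time: 25.35
position: [0.5905, 0.1438, 0.1323]
ee_rot: [[-0.105, 0.994, -0.0], [0.994, 0.105, -0.0], [-0.0, -0.0, -1.0]]
force: [0.7, 0.1, -1.3]
finger_gap: 0.0612
grip_force: 65.4
```

```bash
python3 - <<'E'
from h import *
c=optics.calibration("wrist"); img=optics.grab_frame("wrist")
cv2.imwrite("pics/w6.png",cv2.cvtColor(img,cv2.COLOR_RGB2BGR))
go(.5877,.162,.0875,6)
E
```

```text
shift [ 0.161 -0.007  0.374] turn -0.0001 pos [0.5906 0.1429 0.1324] yaw 5.96 F [ 0.23 -0.36 -1.08] t 25.4 q6 -3.0
```

View pics/w6.png

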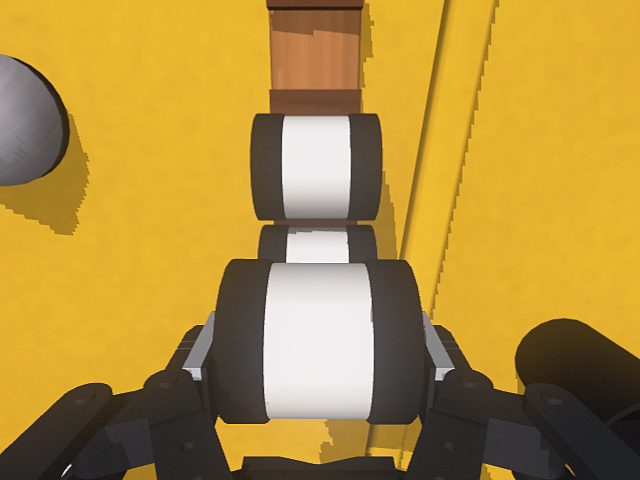

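C at (316,167) and B at (318,245) lie in line in the rack, with D held above them. Lowering D into the dip.

Emit:
play_rows([
  [[1, 0.1, 0, 0.1, 0], [1, 0.16, 0, 0.2, 0], [1, 0.16, 0, 0.32, 0], [1, 0.16, 0, 0.36, 0], [1, 0.16, 0, 0.36, 0]],
])

```text
time: 26.02
position: [0.5881, 0.1632, 0.089]
ee_rot: [[-0.104, 0.995, -0.001], [0.995, 0.104, -0.0], [-0.0, -0.001, -1.0]]
force: [0.3, 0.1, -0.6]
finger_gap: 0.0614
grip_force: 65.4
```

Emit:
play_rows([
  [[1, 0, 0, 0.007, 0], [1, 0, 0, 0.014, 0], [1, 0, 0, 0.014, 0]],
])

```text
time: 26.4
position: [0.5881, 0.1634, 0.0879]
ee_rot: [[-0.104, 0.995, 0.0], [0.995, 0.104, 0.0], [-0.0, 0.0, -1.0]]
force: [-0.6, 0.4, -1.3]
finger_gap: 0.0615
grip_force: 65.4
```

Emit:
play_rows([
  [[1, -0.01, 0, 0.007, 0], [1, -0.01, 0, 0.011, 0], [1, -0.01, 0, 0.011, 0]],
])

```text
time: 26.78
position: [0.5883, 0.1621, 0.0868]
ee_rot: [[-0.104, 0.995, 0.0], [0.995, 0.104, -0.0], [-0.0, 0.0, -1.0]]
force: [-0.8, -0.7, 3.4]
finger_gap: 0.0612
grip_force: 65.6
```

Emit:
play_rows([
  [[0.0, 0, 0, 0, 0], [-0.3, 0, 0, 0, 0], [-0.6, 0, 0, 0, 0], [-0.8, 0, 0, 0, 0], [-0.8, 0, 0, 0, 0]],
])

```text
time: 27.4
position: [0.5881, 0.1623, 0.0862]
ee_rot: [[-0.104, 0.995, -0.0], [0.995, 0.104, 0.0], [0.0, -0.0, -1.0]]
force: [-0.5, -0.5, -0.3]
finger_gap: 0.0767
grip_force: 0.0
```

Emit:
play_rows([
  [[-0.8, 0, 0, -0.3, 0], [-0.8, 0, 0, -0.7, 0], [-1, 0, 0, -0.7, 0]],
])

```text
time: 27.78
position: [0.5897, 0.1625, 0.1742]
ee_rot: [[-0.105, 0.994, 0.007], [0.995, 0.105, 0.001], [-0.0, 0.008, -1.0]]
force: [0.2, 0.3, -1.6]
finger_gap: 0.0855
grip_force: 0.0
```

Emit:
play_rows([
  [[-1, -0.4, -0.1, 0, 0], [-1, -0.8, -0.11, 0, 0], [-1, -0.87, -0.11, 0, 0]],
])

```text
time: 28.15
position: [0.5859, 0.0547, 0.1695]
ee_rot: [[-0.101, 0.995, -0.001], [0.995, 0.101, -0.0], [0.0, -0.001, -1.0]]
force: [-0.6, 0.3, -0.7]
finger_gap: 0.0856
grip_force: 0.0
```

Emit:
play_rows([
  [[-1, -0.4, -0.1, 0, 0], [-1, -0.8, -0.11, 0, 0], [-1, -0.87, -0.11, 0, 0]],
])

```text
time: 28.52
position: [0.5837, -0.0499, 0.1696]
ee_rot: [[-0.102, 0.995, -0.001], [0.995, 0.102, 0.0], [0.0, -0.001, -1.0]]
force: [-0.0, 0.7, 1.7]
finger_gap: 0.0859
grip_force: 0.0
```

Emit:
play_rows([
  [[-1, -0.4, -0.1, 0, 0], [-1, -0.8, -0.11, 0, 0], [-1, -0.87, -0.11, 0, 0]],
])

```text
time: 28.9
position: [0.5817, -0.1546, 0.1697]
ee_rot: [[-0.102, 0.995, -0.001], [0.995, 0.102, 0.0], [0.001, -0.001, -1.0]]
force: [0.4, 0.5, -0.3]
finger_gap: 0.085
grip_force: 0.0
```

Emit:
play_rows([
  [[-1, -0.4, -0.1, 0, 0], [-1, -0.8, -0.11, 0, 0], [-1, -0.87, -0.11, 0, 0]],
])

```text
time: 29.28
position: [0.5795, -0.2594, 0.1697]
ee_rot: [[-0.103, 0.995, -0.0], [0.995, 0.103, 0.001], [0.001, -0.0, -1.0]]
force: [-0.7, 0.7, -0.5]
finger_gap: 0.0852
grip_force: 0.0
```

Emit:
play_rows([
  [[-1, -0.4, -0.1, 0, 0], [-1, -0.8, -0.11, 0, 0], [-1, -0.87, -0.11, 0, 0], [-1, -0.87, -0.11, 0, 0]],
])

```text
time: 29.78
position: [0.5776, -0.3622, 0.17]
ee_rot: [[-0.105, 0.994, -0.001], [0.994, 0.105, 0.001], [0.001, -0.0, -1.0]]
force: [-0.6, -0.5, 0.9]
finger_gap: 0.0853
grip_force: 0.0
```

```bash
python3 - <<'E'
from h import *
c=optics.calibration("wrist"); img=optics.grab_frame("wrist")
rim_pose(c,img)
go(.5765,-.362,.023,9)
E
```

```text
px [313. 227.] 4078 P [ 0.5748 -0.3611  0.03  ] yaw 7.9 len 0.0346 [78. 53.]
shift [-0.002 -0.009  1.227] turn -0.0081 pos [ 0.5776 -0.3617  0.1703] yaw 6.09 F [-0.31 -0.21 -0.18] t 29.82 q6 -48.0
```

Emit:
play_rows([
  [[-0.8, 0, -0.018, 0.4, -0.005], [-0.8, 0, -0.018, 0.8, -0.005], [-0.8, 0, -0.018, 1.0, -0.005], [-0.8, 0, -0.018, 1.0, -0.005]],
])

```text
time: 30.32
position: [0.5748, -0.3616, 0.049]
ee_rot: [[-0.137, 0.991, -0.003], [0.991, 0.137, 0.003], [0.003, -0.002, -1.0]]
force: [0.7, -0.4, 0.7]
finger_gap: 0.0766
grip_force: 0.0
```

Emit:
play_rows([
  [[-0.8, 0, 0, 0.12, 0], [-0.8, 0, 0, 0.22, 0], [-0.8, 0, 0, 0.22, 0], [0.6, 0, 0, 0.22, 0], [1, 0, 0, 0.22, 0]],
])

```text
time: 30.95
position: [0.5752, -0.3643, 0.0247]
ee_rot: [[-0.136, 0.991, 0.001], [0.991, 0.136, -0.001], [-0.001, 0.001, -1.0]]
force: [-0.7, -0.6, 0.5]
finger_gap: 0.0614
grip_force: 66.3
```

Emit:
play_rows([
  [[1, 0, 0, 0, 0], [1, 0, 0, 0, 0], [1, 0, 0, 0, 0]],
])

```text
time: 31.32
position: [0.5752, -0.3643, 0.0247]
ee_rot: [[-0.136, 0.991, 0.001], [0.991, 0.136, -0.001], [-0.001, 0.001, -1.0]]
force: [0.1, -1.3, 5.1]
finger_gap: 0.0612
grip_force: 66.7
```

Emit:
play_rows([
  [[1, 0, 0, -0.15, 0], [1, 0, 0, -0.5, 0], [1, 0, 0, -0.9, 0], [1, 0, 0, -0.9, 0], [1, 0, 0, -0.9, 0]],
])

```text
time: 31.95
position: [0.5743, -0.3634, 0.1309]
ee_rot: [[-0.136, 0.991, -0.002], [0.991, 0.136, 0.002], [0.002, -0.002, -1.0]]
force: [0.6, 0.4, -4.6]
finger_gap: 0.0614
grip_force: 67.0
```

```bash
python3 - <<'E'
from h import *
go(.5969,.0715,.038,6)
for k in range(3):
    optics.grab_frame("wrist"); print(status.sense()["force"][2])
E
```

```text
shift [3.564 0.679 0.781] turn 0.005 pos [ 0.5743 -0.3634  0.1309] yaw 7.8 F [ 0.65  0.39 -4.58] t 31.95 q6 -50.0
-5.094193555789157
-3.5556925157995267
-3.4521887643830027
```

E is full, so it goes to seat −90.

Emit:
play_rows([
  [[1, 0.4, 0.1, 0, 0.005], [1, 0.8, 0.15, 0, 0.005], [1, 0.9, 0.17, 0, 0.005], [1, 0.9, 0.17, 0, 0.005]],
])

```text
time: 32.6
position: [0.5806, -0.2538, 0.1316]
ee_rot: [[-0.106, 0.994, -0.001], [0.994, 0.106, 0.0], [0.0, -0.001, -1.0]]
force: [0.4, -0.3, -2.4]
finger_gap: 0.0614
grip_force: 66.8
```

Emit:
play_rows([
  [[1, 0.4, 0.1, 0, 0], [1, 0.8, 0.2, 0, 0], [1, 0.9, 0.2, 0, 0], [1, 0.9, 0.2, 0, 0]],
])

```text
time: 33.1
position: [0.5932, -0.1451, 0.1319]
ee_rot: [[-0.104, 0.995, -0.0], [0.995, 0.104, -0.0], [-0.0, -0.0, -1.0]]
force: [0.2, -0.6, -3.7]
finger_gap: 0.0612
grip_force: 66.7
```

Emit:
play_rows([
  [[1, 0.4, 0.1, 0, 0], [1, 0.8, 0.2, 0, 0], [1, 0.9, 0.2, 0, 0], [1, 0.9, 0.2, 0, 0]],
])

```text
time: 33.6
position: [0.6058, -0.0355, 0.1319]
ee_rot: [[-0.104, 0.995, -0.0], [0.995, 0.104, -0.001], [-0.001, -0.0, -1.0]]
force: [-0.4, -1.3, -3.3]
finger_gap: 0.0611
grip_force: 66.7
```

Emit:
play_rows([
  [[1, 0.4, 0.1, 0, 0], [1, 0.7, 0.2, 0, 0], [1, 0.7, 0.2, 0, 0], [1, 0.7, 0.2, 0, 0]],
])

```text
time: 34.1
position: [0.621, 0.0496, 0.1319]
ee_rot: [[-0.103, 0.995, -0.0], [0.995, 0.103, -0.001], [-0.001, -0.0, -1.0]]
force: [1.0, 1.5, -3.8]
finger_gap: 0.0615
grip_force: 66.8
```

```bash
python3 - <<'E'
from h import *
go(.5971,.072,.0395,6)
E
```

```text
shift [ 0.206 -0.179  0.77 ] turn -0.0003 pos [0.621  0.0496 0.1319] yaw 5.9 F [ 1.03  1.51 -3.8 ] t 34.1 q6 -12.0
```

Emit:
play_rows([
  [[1, 0.15, -0.18, 0, 0], [1, 0.2, -0.18, 0.2, 0], [1, 0.2, -0.18, 0.45, 0], [1, 0.2, -0.18, 0.6, 0], [1, 0.2, -0.18, 0.6, 0]],
])

```text
time: 34.72
position: [0.5964, 0.0715, 0.059]
ee_rot: [[-0.102, 0.995, -0.003], [0.995, 0.102, -0.0], [0.0, -0.003, -1.0]]
force: [-0.2, 0.0, -3.0]
finger_gap: 0.0612
grip_force: 66.9
```

Emit:
play_rows([
  [[1, 0, 0, 0, 0], [1, 0, 0, 0.08, 0], [1, 0, 0, 0.14, 0], [1, 0, 0, 0.165, 0], [1, 0, 0, 0.165, 0]],
])

```text
time: 35.35
position: [0.5969, 0.0729, 0.0404]
ee_rot: [[-0.105, 0.995, 0.0], [0.995, 0.105, -0.001], [-0.001, 0.0, -1.0]]
force: [-1.0, -2.0, -1.1]
finger_gap: 0.0615
grip_force: 67.7
```

Emit:
play_rows([
  [[1, 0, 0, 0.01, 0], [1, 0, 0, 0.01, 0]],
])

```text
time: 35.6
position: [0.597, 0.0729, 0.04]
ee_rot: [[-0.105, 0.995, 0.001], [0.995, 0.105, -0.001], [-0.001, 0.001, -1.0]]
force: [-3.4, -3.4, 6.9]
finger_gap: 0.061
grip_force: 68.6
```

```bash
python3 - <<'E'
from h import *
go(.5971,.072,.038,6)
E
```

```text
shift [-0.008  0.     0.017] turn 0.0 pos [0.597  0.0729 0.04  ] yaw 6.0 F [-3.44 -3.41  6.87] t 35.6 q6 -10.0
```

Emit:
play_rows([
  [[1, -0.012, 0, 0, 0], [1, -0.012, 0, 0, 0], [1, -0.012, 0, 0.008, 0], [1, -0.012, 0, 0.008, 0]],
])

```text
time: 36.1
position: [0.5974, 0.0716, 0.0388]
ee_rot: [[-0.105, 0.995, 0.002], [0.995, 0.105, -0.0], [-0.001, 0.002, -1.0]]
force: [-1.0, -2.1, 6.2]
finger_gap: 0.0612
grip_force: 68.5
```

Emit:
play_rows([
  [[0.0, 0, 0, 0, 0], [-0.3, 0, 0, 0, 0], [-0.6, 0, 0, 0, 0], [-0.8, 0, 0, 0, 0], [-0.8, 0, 0, 0, 0]],
])

```text
time: 36.72
position: [0.5969, 0.0719, 0.0379]
ee_rot: [[-0.105, 0.995, -0.0], [0.995, 0.105, 0.0], [0.0, -0.0, -1.0]]
force: [-0.1, 0.4, -0.3]
finger_gap: 0.0768
grip_force: 0.0
```

Emit:
play_rows([
  [[-0.8, 0, 0, -0.3, 0], [-0.8, 0, 0, -0.7, 0], [-1, 0, 0, -1, 0], [-1, 0, 0, -1, 0]],
])

```text
time: 37.22
position: [0.598, 0.0719, 0.1609]
ee_rot: [[-0.105, 0.994, 0.006], [0.995, 0.105, -0.0], [-0.001, 0.006, -1.0]]
force: [-1.1, -0.5, -1.1]
finger_gap: 0.0854
grip_force: 0.0
```

Emit:
play_rows([
  [[-1, -0.2, -0.35, 0, 0], [-1, -0.4, -0.75, 0, 0], [-1, -0.4, -0.75, 0, 0]],
])

```text
time: 37.6
position: [0.5095, 0.0138, 0.1571]
ee_rot: [[-0.102, 0.995, -0.004], [0.995, 0.102, 0.001], [0.001, -0.004, -1.0]]
force: [0.9, -0.2, 0.5]
finger_gap: 0.0853
grip_force: 0.0
```

Emit:
play_rows([
  [[-1, -0.2, -0.35, 0, 0.025], [-1, -0.44, -0.705, 0, 0.05], [-1, -0.44, -0.705, 0, 0.075], [-1, -0.44, -0.705, 0, 0.0936], [-1, -0.44, -0.705, 0, 0.0936]],
])

```text
time: 38.22
position: [0.4342, -0.0466, 0.1576]
ee_rot: [[0.464, 0.886, -0.001], [0.886, -0.464, 0.0], [0.0, -0.001, -1.0]]
force: [0.4, 0.0, 0.2]
finger_gap: 0.085
grip_force: 0.0
```

```bash
python3 - <<'E'
from h import *
c=optics.calibration("wrist"); img=optics.grab_frame("wrist")
rim_pose(c,img)
go(.4347,-.047,.024,-27.7)
cv2.imwrite("pics/s2.png",cv2.cvtColor(optics.grab_frame("side"),cv2.COLOR_RGB2BGR)[180:320,220:380].repeat(4,0).repeat(4,1))
E
```

```text
px [316. 235.] 4425 P [ 0.4333 -0.0467  0.03  ] yaw -27.7 len 0.0344 [81. 55.]
shift [-0.002  0.007  1.114] turn 0.0004 pos [ 0.4342 -0.0465  0.1576] yaw -27.54 F [ 0.65 -1.78  0.71] t 38.27 q6 6.0
```

View pics/s2.png

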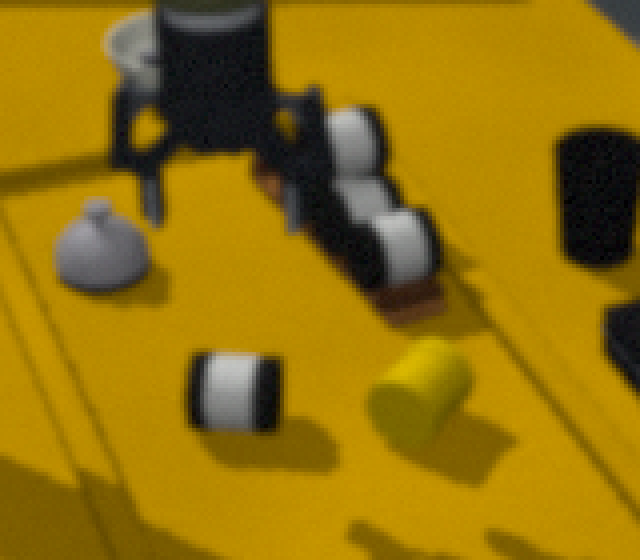

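The pile so far is E and B in the rack at (400,245) and (365,200), with D saddled on top at (355,140). Tub A is under the gripper, so I'll pick it up.

Emit:
play_rows([
  [[-1, 0, 0, 0.4, 0], [-1, 0, 0, 0.8, 0], [-1, 0, 0, 1.0, 0], [-1, 0, 0, 1.0, 0]],
])

```text
time: 38.83
position: [0.4333, -0.0463, 0.0368]
ee_rot: [[0.463, 0.886, -0.003], [0.886, -0.463, 0.001], [-0.0, -0.004, -1.0]]
force: [0.7, 0.1, 0.5]
finger_gap: 0.0853
grip_force: 0.0
```

Emit:
play_rows([
  [[-1, 0, 0, 0.11, 0], [-1, 0, 0, 0.11, 0], [0.6, 0, 0, 0.11, 0], [1, 0, 0, 0.11, 0], [1, 0, 0, 0.11, 0]],
])

```text
time: 39.45
position: [0.4344, -0.0468, 0.026]
ee_rot: [[0.465, 0.886, 0.002], [0.886, -0.465, -0.001], [0.0, 0.002, -1.0]]
force: [-1.1, 0.0, 7.5]
finger_gap: 0.0614
grip_force: 63.4
```

Emit:
play_rows([
  [[1, 0, 0, 0, 0], [1, 0, 0, 0, 0]],
])

```text
time: 39.7
position: [0.4344, -0.0468, 0.026]
ee_rot: [[0.465, 0.886, 0.002], [0.886, -0.465, -0.001], [0.0, 0.002, -1.0]]
force: [-0.7, 0.5, 6.3]
finger_gap: 0.0609
grip_force: 63.4
```

Emit:
play_rows([
  [[1, 0, 0, -0.3, 0], [1, 0, 0, -0.7, 0], [1, 0, 0, -1.0, 0], [1, 0, 0, -1.0, 0]],
])

```text
time: 40.2
position: [0.4348, -0.047, 0.1475]
ee_rot: [[0.465, 0.886, 0.006], [0.886, -0.465, -0.002], [0.001, 0.006, -1.0]]
force: [-0.1, -0.3, -1.2]
finger_gap: 0.0611
grip_force: 65.8
```

```bash
python3 - <<'E'
from h import *
go(.594,.102,.088,6)
E
```

```text
shift [1.715 0.595 0.501] turn -0.0936 pos [ 0.4348 -0.047   0.1475] yaw -27.68 F [-0.11 -0.25 -1.23] t 40.2 q6 6.0
```

Emit:
play_rows([
  [[1, 0.2, 0.1, 0, -0.025], [1, 0.5, 0.2, 0, -0.05], [1, 0.8, 0.3, 0, -0.075], [1, 0.8, 0.3, 0, -0.0936], [1, 0.8, 0.3, 0, -0.0936]],
])

```text
time: 40.83
position: [0.5099, 0.0219, 0.1439]
ee_rot: [[-0.104, 0.995, -0.002], [0.995, 0.104, 0.0], [0.001, -0.002, -1.0]]
force: [-0.1, 0.3, -1.3]
finger_gap: 0.0611
grip_force: 65.9
```

```bash
python3 - <<'E'
from h import *
go(.594,.1015,.095,6)
E
```

```text
shift [0.587 0.767 0.406] turn -0.0001 pos [0.5099 0.0219 0.1439] yaw 5.97 F [-0.13  0.3  -1.28] t 40.83 q6 -17.0
```

Emit:
play_rows([
  [[1, 0.29, 0.38, 0, 0], [1, 0.58, 0.765, 0, 0], [1, 0.58, 0.765, 0.2, 0], [1, 0.58, 0.765, 0.35, 0], [1, 0.58, 0.765, 0.35, 0]],
])

```text
time: 41.45
position: [0.5934, 0.1, 0.1013]
ee_rot: [[-0.102, 0.995, -0.004], [0.995, 0.102, 0.0], [0.0, -0.004, -1.0]]
force: [0.4, 0.3, -0.9]
finger_gap: 0.0613
grip_force: 66.0
```

```bash
python3 - <<'E'
from h import *
c=optics.calibration("wrist"); img=optics.grab_frame("wrist")
cv2.imwrite("pics/w7.png",cv2.cvtColor(img,cv2.COLOR_RGB2BGR))
go(.594,.1015,.088,6)
E
```

```text
shift [0.012 0.002 0.121] turn -0.0004 pos [0.594  0.1    0.1025] yaw 5.87 F [ 0.62  1.07 -0.01] t 41.5 q6 -8.0
```

View pics/w7.png

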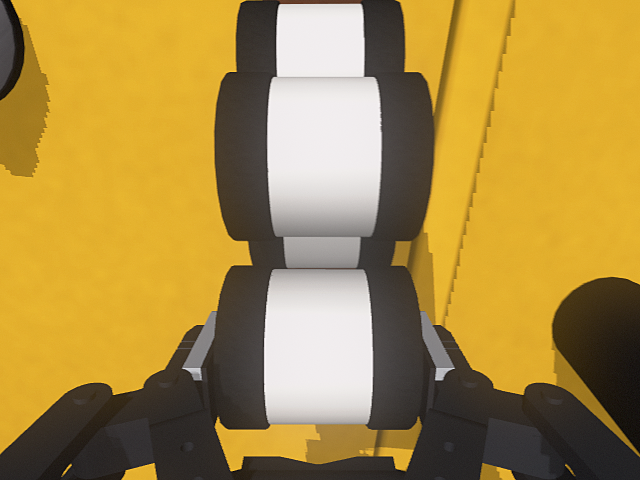

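D is saddled squarely at (324,156), and A is held in line with a clear gap between them. Lowering A.

Emit:
play_rows([
  [[1, 0.008, 0, 0.05, 0], [1, 0.008, 0, 0.09, 0], [1, 0.008, 0, 0.12, 0], [1, 0.008, 0, 0.12, 0], [1, 0.008, 0, 0.12, 0]],
])

```text
time: 42.12
position: [0.5943, 0.1014, 0.0886]
ee_rot: [[-0.104, 0.995, 0.0], [0.995, 0.104, 0.0], [0.0, 0.0, -1.0]]
force: [-0.5, 0.5, -1.2]
finger_gap: 0.0611
grip_force: 66.0
```

Emit:
play_rows([
  [[1, 0, 0, 0.007, 0], [1, 0, 0, 0.007, 0], [1, 0, 0, 0.007, 0]],
])

```text
time: 42.5
position: [0.5943, 0.1013, 0.0877]
ee_rot: [[-0.104, 0.995, 0.0], [0.995, 0.104, 0.0], [0.0, 0.0, -1.0]]
force: [-0.2, -0.4, -0.7]
finger_gap: 0.0607
grip_force: 66.0
```

Emit:
play_rows([
  [[1, 0, 0, 0.008, 0], [1, 0, 0, 0.008, 0], [1, 0, 0, 0.008, 0]],
])

```text
time: 42.88
position: [0.5944, 0.1015, 0.0871]
ee_rot: [[-0.104, 0.995, 0.001], [0.995, 0.104, 0.0], [0.0, 0.001, -1.0]]
force: [-1.3, 1.5, 6.2]
finger_gap: 0.0612
grip_force: 66.5
```

Emit:
play_rows([
  [[0.0, 0, 0, 0, 0], [-0.3, 0, 0, 0, 0], [-0.6, 0, 0, 0, 0], [-0.8, 0, 0, 0, 0], [-0.8, 0, 0, 0, 0]],
])

```text
time: 43.5
position: [0.5942, 0.1013, 0.0864]
ee_rot: [[-0.104, 0.995, -0.0], [0.995, 0.104, -0.0], [-0.0, -0.0, -1.0]]
force: [0.3, -0.5, 0.5]
finger_gap: 0.0767
grip_force: 0.0
```

Emit:
play_rows([
  [[-0.8, 0, 0, -0.3, 0], [-0.8, 0, 0, -0.7, 0], [-0.8, 0, 0, -1, 0], [-0.8, 0, 0, -1, 0]],
])

```text
time: 44.0
position: [0.5952, 0.1013, 0.2095]
ee_rot: [[-0.105, 0.995, 0.006], [0.995, 0.105, -0.0], [-0.001, 0.006, -1.0]]
force: [0.4, -0.0, -0.9]
finger_gap: 0.0767
grip_force: 0.0
```

Emit:
play_rows([
  [[1, 0, -0.35, 0, 0], [1, 0, -0.75, 0, 0], [1, 0, -1, 0, 0], [1, 0, -1, 0, 0]],
])

```text
time: 44.5
position: [0.4732, 0.0888, 0.2062]
ee_rot: [[-0.104, 0.995, -0.002], [0.995, 0.104, 0.0], [0.0, -0.002, -1.0]]
force: [0.7, 0.4, -0.3]
finger_gap: 0.0032
grip_force: 0.0
```

```bash
python3 - <<'E'
from h import *
go(.39,.2145,.12,6)
img=optics.grab_frame("top")
crop=cv2.resize(img[205:365,155:355],None,fx=4,fy=3.7,interpolation=cv2.INTER_CUBIC)
crop=cv2.resize(img[205:350,155:355],None,fx=4,fy=4,interpolation=cv2.INTER_CUBIC)
cv2.imwrite("pics/t2.png",cv2.cvtColor(np.clip(crop*1.5,0,255).astype(np.uint8),cv2.COLOR_RGB2BGR))
E
```

```text
shift [ 1.114 -0.579  0.719] turn -0.0 pos [0.4732 0.0888 0.2062] yaw 5.99 F [ 0.74  0.45 -0.28] t 44.5 q6 -9.0
```

View pics/t2.png

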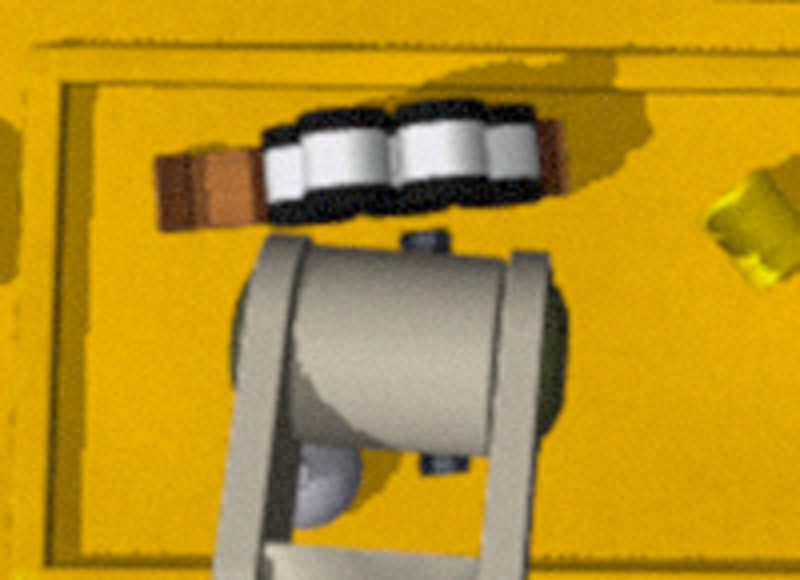

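The pile looks right: two tubs on top at (345,155) and (440,150), with the full ones below. The bell shows behind the arm at about (325,485), shifted roughly 2 cm to the right, so it has been knocked. I'll locate it again with the wrist camera.

Emit:
play_rows([
  [[1, 0.15, -0.3, 0, 0], [1, 0.3, -0.6, 0, 0], [1, 0.3, -0.6, 0, 0], [1, 0.3, -0.6, 0, 0]],
])

```text
time: 45.05
position: [0.4008, 0.117, 0.2066]
ee_rot: [[-0.104, 0.995, 0.001], [0.995, 0.104, -0.0], [-0.0, 0.001, -1.0]]
force: [1.4, -0.5, -0.4]
finger_gap: -0.0
grip_force: 0.0
```

```bash
python3 - <<'E'
from h import *
import pickle
c=optics.calibration("wrist"); img=optics.grab_frame("wrist"); pickle.dump(c,open("w8.pkl","wb"))
cv2.imwrite("pics/w8.png",cv2.cvtColor(img,cv2.COLOR_RGB2BGR))
go(.393,.19,.09,6)
E
```

```text
shift [ 0.613 -0.002  0.971] turn -0.0001 pos [0.4009 0.1169 0.2065] yaw 5.98 F [-0.31 -0.81 -0.09] t 45.1 q6 -6.0
```

View pics/w8.png

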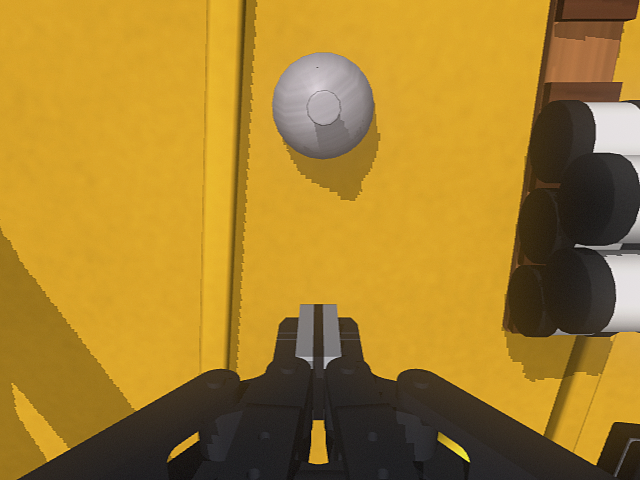

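The plunger button is at (324,107) on the dome, whose outline is centred at about (323,105).

```bash
python3 - <<'E'
from h import *
import pickle; c=pickle.load(open("w8.pkl","rb"))
p=ray("w",(324,107.5),.06,c); print(p, ray("w",(323,105),.02,c))
go(p[0],p[1],.08,6)
E
```

```text
[0.39746372 0.19527859 0.06      ] [0.39717052 0.19673924 0.02      ]
shift [0.653 0.039 1.054] turn -0.0001 pos [0.4009 0.1169 0.2065] yaw 5.98 F [-0.31 -0.81 -0.09] t 45.1 q6 -6.0
```

Emit:
play_rows([
  [[1, 0.33, 0.02, 0, 0], [1, 0.655, 0.04, 0.2, 0], [1, 0.655, 0.04, 0.6, 0], [1, 0.655, 0.04, 1.0, 0], [1, 0.655, 0.04, 1.0, 0]],
])

```text
time: 45.72
position: [0.3955, 0.1954, 0.0844]
ee_rot: [[-0.104, 0.995, -0.006], [0.995, 0.104, -0.001], [-0.001, -0.007, -1.0]]
force: [0.2, -0.0, 0.7]
finger_gap: 0.0002
grip_force: 0.0
```

Emit:
play_rows([
  [[1, 0, 0, 0.03, 0], [1, 0, 0, 0.05, 0], [1, 0, 0, 0.05, 0], [1, 0, 0, 0.05, 0]],
])

```text
time: 46.22
position: [0.3964, 0.1958, 0.0812]
ee_rot: [[-0.104, 0.995, 0.001], [0.995, 0.104, 0.0], [0.0, 0.001, -1.0]]
force: [0.2, 0.5, 1.2]
finger_gap: 0.0
grip_force: 0.0
```

Emit:
play_rows([
  [[1, 0, 0, 0.04, 0], [1, 0, 0, 0.08, 0], [1, 0, 0, 0.1, 0], [1, 0, 0, 0.1, 0], [1, 0, 0, 0.1, 0]],
])

```text
time: 46.85
position: [0.3961, 0.1958, 0.0687]
ee_rot: [[-0.104, 0.995, 0.0], [0.995, 0.104, -0.0], [-0.0, 0.0, -1.0]]
force: [0.2, -0.2, 0.3]
finger_gap: -0.0002
grip_force: 0.0
```

Now pressing in small steps.

Emit:
play_rows([
  [[1, 0, 0, 0.015, 0], [1, 0, 0, 0.03, 0], [1, 0, 0, 0.045, 0], [1, 0, 0, 0.045, 0]],
])

```text
time: 47.35
position: [0.3963, 0.1958, 0.0633]
ee_rot: [[-0.104, 0.995, 0.0], [0.995, 0.104, 0.0], [0.0, 0.0, -1.0]]
force: [-0.3, 1.3, 3.7]
finger_gap: 0.0003
grip_force: 1.6
```

Emit:
play_rows([
  [[1, 0, 0, 0.01, 0], [1, 0, 0, 0.02, 0], [1, 0, 0, 0.025, 0], [1, 0, 0, 0.025, 0]],
])

```text
time: 47.85
position: [0.3963, 0.1958, 0.0604]
ee_rot: [[-0.104, 0.995, 0.0], [0.995, 0.104, 0.0], [0.0, 0.0, -1.0]]
force: [0.3, -0.2, 5.4]
finger_gap: -0.0
grip_force: 2.3
```

Emit:
play_rows([
  [[1, 0, 0, 0.007, 0], [1, 0, 0, 0.012, 0], [1, 0, 0, 0.012, 0], [1, 0, 0, 0.012, 0]],
])

```text
time: 48.35
position: [0.3963, 0.1958, 0.0598]
ee_rot: [[-0.105, 0.995, 0.001], [0.995, 0.105, 0.0], [0.0, 0.001, -1.0]]
force: [-3.4, -0.3, 18.5]
finger_gap: 0.0001
grip_force: 9.1
```

The force jumped to 18 N with almost no further travel, so the plunger is on its stop. Letting go and retreating.

Emit:
play_rows([
  [[1, 0, 0, -0.1, 0], [1, 0, 0, -0.4, 0], [1, 0, 0, -0.8, 0], [1, 0, 0, -1, 0], [1, 0, 0, -1, 0]],
])

```text
time: 48.98
position: [0.3963, 0.1958, 0.1799]
ee_rot: [[-0.105, 0.995, 0.002], [0.995, 0.105, 0.0], [0.0, 0.002, -1.0]]
force: [-0.1, 0.6, -0.1]
finger_gap: -0.0002
grip_force: 0.0
```

Emit:
play_rows([
  [[1, -0.4, 0, 0, 0], [1, -0.9, 0, 0, 0], [1, -0.9, 0, 0, 0], [1, -0.9, 0, 0, 0]],
])

```text
time: 49.48
position: [0.4068, 0.0886, 0.1779]
ee_rot: [[-0.104, 0.995, -0.002], [0.995, 0.104, 0.0], [0.001, -0.002, -1.0]]
force: [0.2, -0.0, 0.1]
finger_gap: -0.0002
grip_force: 0.0
```

```bash
python3 - <<'E'
from h import *
go(.4,.1,.2,6)
t=optics.grab_frame("wrist")
s=optics.grab_frame("side")[180:330,220:380]
s=cv2.resize(s,None,fx=3.2,fy=3.2,interpolation=cv2.INTER_CUBIC)
w=cv2.resize(t,(320,240)); w=cv2.copyMakeBorder(w,0,s.shape[0]-240,0,0,cv2.BORDER_CONSTANT)
cv2.imwrite("pics/f.png",cv2.cvtColor(np.hstack([s[:,:480],w]),cv2.COLOR_RGB2BGR))
E
```

```text
shift [ 0.101 -0.047 -0.184] turn -0.0001 pos [0.4068 0.0886 0.1779] yaw 5.95 F [ 0.21 -0.04  0.06] t 49.48 q6 -10.0
```

View pics/f.png

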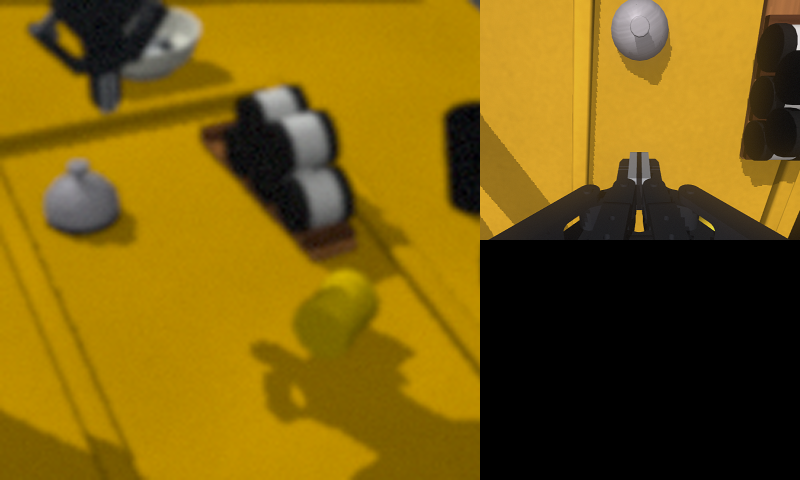

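The pile is standing as intended: E in front at (320,195), with A and D saddled at (300,140) and (275,105). The wrist view shows the three lower tubs and two upper ones, and the bell's plunger is back up.

```bash
python3 -c "
from bench import ctrl
print(ctrl.finish_job())"
```

```text
the job is handed in; nothing more can be done
None
```

I handed the job in: the three full tubs are in neighbouring rack seats, the two empty ones are saddled in the dips between them, and the bell was pressed to its stop and released.

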